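Stir the milling beads with the rod from the bin

ROBOT

A 6-joint arm with a two-finger parallel gripper is mounted at the origin on the work surface. World frame = base frame: x ahead of the robot, y to its left, z up, the work surface at z = 0. Lengths are in m, angles in degrees, forces in N, time in s.
With the tool pointing down it reaches from about 0.3 to 0.75 m from the base axis. Payload 8.5 kg.
Tool frame: the origin (TCP) lies on the centre line of the jaws, within the pads' length; the fingertips stand env.tips_ahead ahead of it and the grasp point (between the pads) lies 8 mm behind it (env.tips_ahead is the distance from the TCP to the fingertips, in m); z points along the fingers, y is the direction in which the jaws open and shut (so a half turn about z gives the same grasp; the last joint's range is limited). The gripper opens to 85 mm and grips with 20 to 120 N. Pads are 22 mm wide; open, the fingers measure 114 mm over their backs; the gripper's body (76 mm by 85 mm) begins 54 mm behind the grasp point. The pads swing forward as they close: fully open they stand 13 mm farther back than shut.
Start: joints at [60.602, 21.807, 74.336, -0, 83.858, -12.336], TCP at [0.161, 0.526, 0.242] pointing down, gripper open.
Joint ranges: [-178.18, 178.18], [-50.72, 133.34], [12.68, 142.11], [-81.47, 261.47], [9.98, 163.14], [-165.26, 165.26]. Speed limits (degrees/s): [136.94, 136.94, 180, 180, 180, 180].

INTERFACE

Orientations are given as a 3x3 rotation matrix whose columns are the frame's x, y, z axes.
In Python, from rig import env gives the robot as it stands.
- The arm moves only by the tool servo_tool, never from a script. Its argument "commands" is a list of rows, each an object with "linear": the shift along the tool's x, y, z in mm, a list of three; "angular": the turn, a rotation vector about the tool's x, y, z in degrees, a list of three; "gripper": the opening, from -1 (shut) to 1 (fully open). In form: [{"linear": [x, y, z], "angular": [rx, ry, rz], "gripper": gripper}, ...]. A call has 1 to 20 rows; each row is the pose to reach, as a shift and turn from the pose commanded when the call began, along the tool's axes at that moment; what a row does not reach only later rows make up. A row lasts 1/10 s, in which the tool goes at most 50 mm and 8.59 degrees, less where a joint would pass 70% of its speed; a pose out of reach is approached as far as the arm can. A call with a gripper value outside its range is refused whole. The fingers move at their own pace and stop on an object; "force" is the grip in N (left out, the last holds). Time passes only in rows, so rows that repeat a pose let the fingers close. It gives the time, the measured TCP pose, the force and the opening at its end, in the units of the state.
- env.observe(): the state, without advancing time (a new reading comes with each control period).
- env.get_image(name): name is "scene" or "top"; returns a dict with "frame" (400x640x3 uint8, blue, green, red), "fx", "fy", "cx", "cy" (pixels), "cam_to_world" (4x4, takes a point from camera to world coordinates). Camera axes: x right, y up, looking along -z (the intrinsics and any distortion apply to the point x, -y, -z); pixel columns grow to the right and rows downward; lengths in m; the calibration is good to about 2 mm. A picture is of the moment at which its call begins. There is no depth.
- env.close_job(): hands the job in, once; it reports no verdict.
Trained networks look in a picture, given as the dict that the camera call returned (one of the last four; its "shot" number tells which), for a name from the list of things; names that differ only in an ending like _2 or _b are one class to them, and where a whole thing is asked for, a point or a joint stands for the part that bears it (a point fixed in the world has none). Each returns a list of dicts, best first, with "confidence" (0 to 1); they miss things now and then, are a little off and sometimes report something else, mostly with a low value. They report only what shows in the picture. A call takes as long as a camera call. They do not tell look-alikes from the thing itself.
- env.trace(picture, query): "pixels" (400x640 bool, what is visible of it) and "extent" ([left, top, right, bottom] in pixels, round what is visible of it).
The state is a dict: "time_s": time; "q": joint angles; "qvel": joint speeds; "joint_efforts": joint torques, N m; "position": TCP position; "tool_rot": TCP orientation; "ft_force": force on the tool from outside, world axes, zero at the start; "wrist_torque": the same for the moment, N m; "grip_width": finger opening in m.
Only numpy, scipy, OpenCV 4.12 (cv2) and the standard library are available. Lean on these libraries where they do the work, as an engineer would, in place of code of your own. Each camera call takes 0.05 s, during which the arm holds its last target.

TASK

Tip the stirring rod out of the deep blue bin, stand it foot down in the aluminium stand and let go; then take it again from above by its black end, keep it roughly upright with its foot down near the floor of the glass dish, and stir two full turns anticlockwise (seen from above), in a wide circle about midway between the dish's centre and its wall, going on if need be until the red and the blue bead both rest clearly (some 25 mm or more) away from where they first lay. Finally stand the rod back in the stand, foot down, and let go; keep every bead in the dish, touch the beads only with the rod, and leave the bottle, jar and rack where they are.

Things in the scene. Friction and masses are not known exactly. Their poses are not given: they have to be found in the camera images.
- rod_mid (a point): Stirring rod, 220 mm long, 60 to 130 g: a white round foot (diameter 26, 30 mm long), the rest a black square bar 16 x 16 mm. Point at mid-length on its axis; z runs from foot to black end, x and y square to the bar's faces. Starts leaning in the blue bin about 38 degrees above level, foot in a bottom corner, bar on the top edge of the opposite end wall
- rod_foot (a point): Centre of the foot's underside, the rod's lower end; same axes as rod_mid, which lies 110 mm along its z. At the start the black end sticks out about 70 mm (along the rod) beyond the bin's edge
- bin: Blue deep narrow bin, fixed to the bench, open at the top: inside 130 mm (x) by 36 mm (y), 96 mm deep, outside 138 x 44 x 100 mm high, walls and floor 4 mm. Origin under its centre on the bench; the rod's black end sticks out over its +x end
- dish: Clear glass dish, fixed: outside radius 74 mm, inside radius 70 mm, on a grey round foot plate of radius 82 mm and 12 mm thick; the dish's inner floor is 16 mm and its rim 70 mm above the bench. Origin on the bench under its centre, axes along the room's (x away from the robot, y to the robot's left)
- stand: Rod stand, fixed: an open upright aluminium cup, inside radius 24 mm, outside 28 mm, 100 mm high, on a dark round plate of radius 40 mm, 4 mm thick. Origin under its centre on the bench. A rod let go in it leans against the rim by up to about 0.3 rad
- stand_in (a point): Centre of the stand's inner floor, 5 mm above the bench
- bead_red_center (a point): The red bead: 25 mm solid ball, 18 g, resting on the dish's floor with six others in one loose ring (the middle of the dish starts free); the point is the ball's centre
- bead_blue_center (a point): The blue bead: 25 mm solid ball, 18 g, resting on the dish's floor with six others in one loose ring (the middle of the dish starts free); the point is the ball's centre
- bead_w1_center (a point): A white bead: 25 mm solid ball, 18 g, resting on the dish's floor with six others in one loose ring (the middle of the dish starts free); the point is the ball's centre
- bead_w2_center (a point): A white bead: 25 mm solid ball, 18 g, resting on the dish's floor with six others in one loose ring (the middle of the dish starts free); the point is the ball's centre
- bead_w3_center (a point): A white bead: 25 mm solid ball, 18 g, resting on the dish's floor with six others in one loose ring (the middle of the dish starts free); the point is the ball's centre
- bead_w4_center (a point): A white bead: 25 mm solid ball, 18 g, resting on the dish's floor with six others in one loose ring (the middle of the dish starts free); the point is the ball's centre
- bead_w5_center (a point): A white bead: 25 mm solid ball, 18 g, resting on the dish's floor with six others in one loose ring (the middle of the dish starts free); the point is the ball's centre
- bottle: Bystander, loose: amber bottle with green cap, radius 30 mm, 140 mm high; origin under its centre
- jar: Bystander, loose: clear jar with white cap, radius 30 mm, 110 mm high; origin under its centre
- rack: Bystander, loose: black tube rack 85 (x) x 127 (y) x 35 mm high; origin under its centre
Things that resemble listed ones, but are neither listed nor needed, are in the scene too. Several things have the shape of the dish; the one meant has the colours described above. Of the things that look like the part that bears rod_mid, the larger one is meant.

How it is judged (in metres and radians):
On the way, in this order (a step that is already met when the one before it is completed fails the run):
1. The rod stands foot down in the stand and has been let go (horizontal distance between rod_foot and stand_in below 0.02 m and z of rod_foot in the frame of stand_in below 0.015 m and angle between rod_foot's own z axis and vertical below 0.4 rad and contact force between the fingers and rod below 0.1 N), for 0.3 s.
2. Stirring: the foot is on the far side of the dish, more than 22 mm to +x of the dish's axis (within 18 mm in y); foot under 30 mm above the dish underside, rod within 0.4 rad of upright (x of rod_foot in the frame of dish above 0.022 m and y of rod_foot in the frame of dish between -0.018 and 0.018 m and z of rod_foot in the frame of dish below 0.03 m and angle between rod_foot's own z axis and vertical below 0.4 rad), for 0.05 s.
3. Stirring: the foot is on the left side of the dish, more than 22 mm to +y (within 18 mm in x); foot under 30 mm above the dish underside, rod within 0.4 rad of upright (y of rod_foot in the frame of dish above 0.022 m and x of rod_foot in the frame of dish between -0.018 and 0.018 m and z of rod_foot in the frame of dish below 0.03 m and angle between rod_foot's own z axis and vertical below 0.4 rad), for 0.05 s.
4. Stirring: the foot is on the near side of the dish, more than 22 mm to -x (within 18 mm in y); foot under 30 mm above the dish underside, rod within 0.4 rad of upright (x of rod_foot in the frame of dish below -0.022 m and y of rod_foot in the frame of dish between -0.018 and 0.018 m and z of rod_foot in the frame of dish below 0.03 m and angle between rod_foot's own z axis and vertical below 0.4 rad), for 0.05 s.
5. Stirring: the foot is on the right side of the dish, more than 22 mm to -y (within 18 mm in x); foot under 30 mm above the dish underside, rod within 0.4 rad of upright (y of rod_foot in the frame of dish below -0.022 m and x of rod_foot in the frame of dish between -0.018 and 0.018 m and z of rod_foot in the frame of dish below 0.03 m and angle between rod_foot's own z axis and vertical below 0.4 rad), for 0.05 s.
6. Stirring: the foot is on the far side of the dish, more than 22 mm to +x of the dish's axis (within 18 mm in y); foot under 30 mm above the dish underside, rod within 0.4 rad of upright (all of step 2), for 0.05 s.
At the end, for the whole second after the job is handed in: Rod let go at rest in the stand: foot within 20 mm of its axis, under 15 mm above its inner floor, within 0.4 rad of upright; red and blue bead each over 20 mm from where they started; all seven beads in the dish (centres within 70 mm of its axis, below 60 mm) (all of step 1 and linear speed of rod below 0.02 m/s and distance of each of bead_red_center, bead_blue_center from where it was at the start of the episode above 0.02 m and horizontal distance between each of bead_red_center, bead_blue_center, bead_w1_center, bead_w2_center, bead_w3_center, bead_w4_center, bead_w5_center and dish below 0.07 m and height (world z) of each of bead_red_center, bead_blue_center, bead_w1_center, bead_w2_center, bead_w3_center, bead_w4_center, bead_w5_center below 0.06 m); the robot touches nothing.
It fails at once if A bead has left the dish (horizontal distance between any of bead_red_center, bead_blue_center, bead_w1_center, bead_w2_center, bead_w3_center, bead_w4_center, bead_w5_center and dish above 0.08 m).
It fails at once if The fingers or the arm push a bead directly (over 0.5 N) (contact force between any of the fingers, the arm and bead_red above 0.5 N or contact force between any of the fingers, the arm and bead_blue above 0.5 N or contact force between any of the fingers, the arm and bead_w1 above 0.5 N or contact force between any of the fingers, the arm and bead_w2 above 0.5 N or contact force between any of the fingers, the arm and bead_w3 above 0.5 N or contact force between any of the fingers, the arm and bead_w4 above 0.5 N or contact force between any of the fingers, the arm and bead_w5 above 0.5 N).
It fails at once if The bottle, jar or rack is moved more than 25 mm or tipped more than 0.3 rad (distance of any of bottle, jar, rack from where it was at the start of the episode above 0.025 m or angle between any of bottle, jar, rack's own z axis and vertical above 0.3 rad).
It also fails if it takes over 72 s, if anything falls off the work surface, if the arm or the gripper's body presses on something with over 40 N, if the wrist force passes 120 N, or if a joint passes its speed limit or range.

## Working session

There is one attempt and no reset: what is moved stays moved. The work goes in short steps, Python scripts to look and compute and a tool call to move; the robot and the scene stay as the last step left them, time stands still between calls to the robot, and variables do not carry over. Pictures are saved under pics/ and viewed, and the job is handed in when it is done.

Besides the shell and the picture viewer there is one more tool, called after "Request:" as a command line: name --argument value ..., lists and objects as JSON in quotes. servo_tool: Moves the arm, as the interface text tells. Its arguments: {"type":"object","properties":{"commands":{"type":"array","items":{"type":"object","properties":{"linear":{"type":"array","items":{"type":"number"}},"angular":{"type":"array","items":{"type":"number"}},"gripper":{"type":"number"}}}},"force":{"type":"number"}},"required":["commands"]}

```bash
ls; mkdir -p pics; python3 - <<'E'
from rig import env
import cv2,json,numpy as np
s=env.observe();print(s, env.tips_ahead)
for n in("scene","top"):
    p=env.get_image(n);cv2.imwrite(f"pics/{n}0.png",p["frame"]);print(n,p["fx"],p["fy"],p["cx"],p["cy"],np.round(p["cam_to_world"],4).tolist(),[k for k in p])
    for q in ["rod_mid","bin","dish","stand","bead_red_center","bead_blue_center","bottle","jar","rack"]:
        print(q,[(round(d["confidence"],2),d["extent"]) for d in env.trace(p,q)])
E
```

```text
pics
{'time_s': 0.0, 'q': array([ 6.06024381e+01,  2.18405653e+01,  7.43856113e+01,  4.60702659e-04,
        8.38581004e+01, -1.23359136e+01]), 'qvel': array([ 0.04655409, -0.02723347, -0.01297922, -0.07677381, -0.12905783,
        0.01408238]), 'joint_efforts': array([-2.08741170e-03, -4.48474431e+01, -2.31262672e+01, -3.76320686e-04,
        4.96835259e-03,  5.15467229e-05]), 'position': array([0.1612296 , 0.52554147, 0.2417107 ]), 'tool_rot': array([[-9.55989249e-01,  2.93400791e-01, -7.28985289e-04],
       [ 2.93401520e-01,  9.55988450e-01, -1.27758245e-03],
       [ 3.22057815e-04, -1.43524048e-03, -9.99998918e-01]]), 'ft_force': array([-0.21083666, -0.20617925, -0.51799402]), 'wrist_torque': array([-0.0367738 ,  0.00765688,  0.00203572]), 'grip_width': 0.08525944600215048} 0.011
scene 497.11748562271396 497.11748562271396 321.7966760169361 198.58162215209776 [[0.6819, -0.615, 0.396, 1.0701], [0.7313, 0.5618, -0.3867, -0.5111], [0.0154, 0.5533, 0.8329, 1.1126], [0.0, 0.0, 0.0, 1.0]] ['frame', 'fx', 'fy', 'cx', 'cy', 'cam_to_world', 'shot']
rod_mid [(0.81, [165.1, 183.1, 199.6, 
[... 558 characters left out ...]
1761, 0.377], [-0.9995, -0.0288, -0.0084, -0.0289], [-0.0134, 0.1758, 0.9843, 1.1263], [0.0, 0.0, 0.0, 1.0]] ['frame', 'fx', 'fy', 'cx', 'cy', 'cam_to_world', 'shot']
rod_mid [(0.77, [424.5, 156.6, 440.6, 237.5]), (0.58, [400.7, 274.9, 463.1, 314.3])]
bin [(0.62, [414.0, 182.5, 444.2, 241.7])]
dish [(0.85, [154.6, 187.4, 225.0, 250.4]), (0.67, [143.6, 264.1, 218.7, 335.6])]
stand [(0.98, [295.9, 182.4, 329.8, 215.4])]
bead_red_center [(0.58, [173.9, 227.7, 183.9, 240.4])]
bead_blue_center [(0.63, [193.7, 231.1, 204.9, 237.9])]
bottle [(0.79, [352.1, 132.2, 380.6, 164.9]), (0.2, [153.0, 185.8, 225.2, 251.7])]
jar [(0.8, [244.5, 150.6, 273.6, 179.8])]
rack [(0.8, [271.2, 100.9, 329.4, 138.0])]
```

```bash
python3 - <<'E'
import cv2
a=cv2.imread("pics/scene0.png");b=cv2.imread("pics/top0.png")
cv2.imwrite("pics/scene0b.png",cv2.resize(a[50:300,150:470],(800,625),interpolation=cv2.INTER_CUBIC)[:600])
cv2.imwrite("pics/top0b.png",cv2.resize(b[80:350,130:490],(800,600),interpolation=cv2.INTER_CUBIC))
E
```

```text
(no output)
```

View pics/scene0b.png

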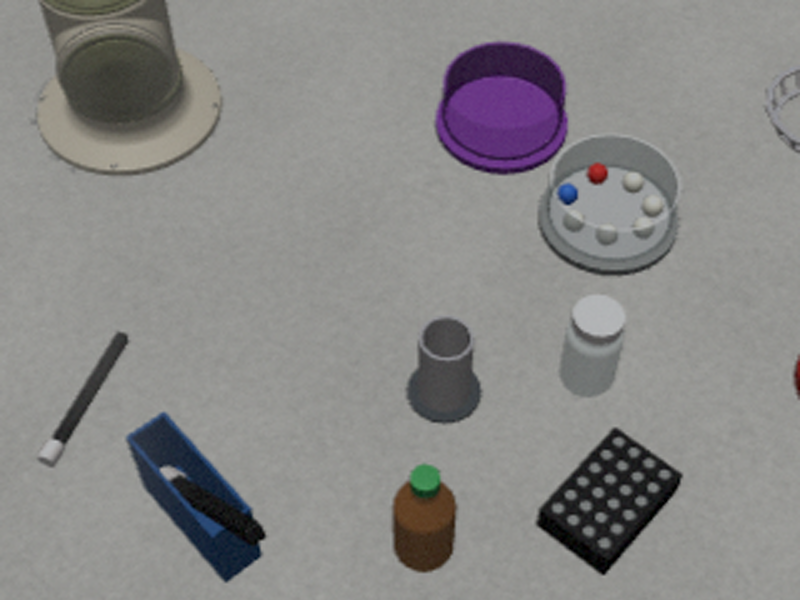

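View pics/top0b.png

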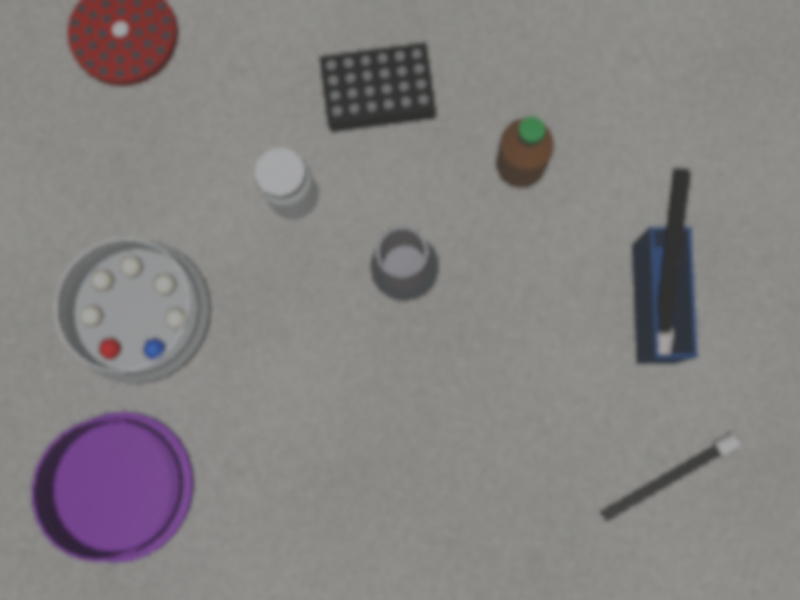

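The clear dish with the beads (top picture, near crop (130,310)) is the one meant. The rod in the bin is the larger rod, and its black end points up the picture. Next I fit poses to the masks.

```bash
cat > h.py <<'E'
import numpy as np,cv2
from scipy.optimize import minimize
def proj(p,P):
    P=np.atleast_2d(P);T=np.linalg.inv(p["cam_to_world"]);c=P@T[:3,:3].T+T[:3,3]
    return np.c_[p["cx"]+p["fx"]*c[:,0]/-c[:,2], p["cy"]-p["fy"]*c[:,1]/-c[:,2]]
def onplane(p,uv,z):
    T=p["cam_to_world"];d=T[:3,:3]@np.array([(uv[0]-p["cx"])/p["fx"],-(uv[1]-p["cy"])/p["fy"],-1]);o=T[:3,3]
    return o+d*(z-o[2])/d[2]
def tri(ps,uvs):
    A=np.zeros((3,3));b=np.zeros(3)
    for p,uv in zip(ps,uvs):
        T=p["cam_to_world"];d=T[:3,:3]@np.array([(uv[0]-p["cx"])/p["fx"],-(uv[1]-p["cy"])/p["fy"],-1]);d/=np.linalg.norm(d)
        M=np.eye(3)-np.outer(d,d);A+=M;b+=M@T[:3,3]
    return np.linalg.solve(A,b)
def cyl(r,z0,z1,n=40):
    t=np.linspace(0,2*np.pi,n,endpoint=False);c=np.c_[r*np.cos(t),r*np.sin(t)]
    return np.r_[np.c_[c,0*t+z0],np.c_[c,0*t+z1]]
def box(a,b,z0,z1):
    return np.array([[x,y,z] for x in(-a/2,a/2) for y in(-b/2,b/2) for z in(z0,z1)])
S=8
def sil(p,parts,sub=1):
    m=np.zeros((400,640),np.float32)
    for P in parts:
        uv=proj(p,P);h=cv2.convexHull(np.round(uv*16).astype(np.int32))
        k=np.zeros((400,640),np.uint8);cv2.fillConvexPoly(k,h,255,cv2.LINE_AA,4);m=np.maximum(m,k/255.)
    return m
def tr(P,x,y,yaw=0,z=0):
    c,s=np.cos(yaw),np.sin(yaw);return P@np.array([[c,s,0],[-s,c,0],[0,0,1]])+[x,y,z]
def fit(ps,masks,parts,x0,yaw=None):
    f=lambda v:sum(1-np.minimum(sil(p,q:=[tr(P,v[0],v[1],v[2] if yaw is not None else 0) for P in parts]),m).sum()/np.maximum(sil(p,q),m).sum() for p,m in zip(ps,masks))
    v0=list(x0)+([yaw] if yaw is not None else [])
    simp=[v0]+[np.array(v0)+d for d in np.diag([.015,.015]+([.15] if yaw is not None else []))]
    r=minimize(f,v0,method="Nelder-Mead",options=dict(initial_simplex=simp,xatol=1e-4,fatol=1e-5));return r.x,r.fun/len(ps)
models=dict(bin=[box(.138,.044,0,.1)],dish=[cyl(.082,0,.012),cyl(.074,0,.07)],stand=[cyl(.04,0,.004),cyl(.028,0,.1)],
 bottle=[cyl(.03,0,.1),cyl(.014,0,.14)],jar=[cyl(.03,0,.11)],rack=[box(.085,.127,0,.035)])
def center(d):
    e=d["extent"];return ((e[0]+e[2])/2,(e[1]+e[3])/2)
E
python3 - <<'E'
from rig import env
from h import *
ps=[env.get_image("scene"),env.get_image("top")]
import pickle;pickle.dump(ps,open("ps0.pkl","wb"))
for n,m in models.items():
    T=[env.trace(p,n) for p in ps]
    if n=="dish": T=[[d for d in t if abs(center(d)[0]-u)<15 and abs(center(d)[1]-v)<15] for t,(u,v) in zip(T,[(392,131),(190,219)])]
    if n=="bottle": T[0]=[d for d in T[0] if center(d)[0]<340]
    if n=="jar": T[0]=[d for d in T[0] if center(d)[0]>350]
    use=[(p,t[0]) for p,t in zip(ps,T) if t]
    x0=onplane(use[-1][0],center(use[-1][1]),.04)[:2]
    for sel in [use]+[[u] for u in use]:
        r=fit([u[0] for u in sel],[u[1]["pixels"].astype(np.float32) for u in sel],m,x0,0.05 if n in("bin","rack") else None)
        print(n,len(sel),np.round(r[0],4),round(r[1],3))
# beads
for q in ["bead_red_center","bead_blue_center","bead_w1_center"]:
    for p in ps: print(q,[(round(d["confidence"],2),np.round(onplane(p,center(d),.0285)[:2],4)) for d in env.trace(p,q)])
for i,p in enumerate(ps):
  for d in env.trace(p,"rod_mid"):
    print(i,d["confidence"],d["extent"]); np.save(f"rod{i}_{int(d['extent'][0])}.npy",d["pixels"])
a,b=ps
cv2.imwrite("pics/bs.png",cv2.resize(a["frame"][200:290,150:270],(800,600),interpolation=cv2.INTER_CUBIC))
cv2.imwrite("pics/bt.png",cv2.resize(b["frame"][145:250,385:480],(543,600),interpolation=cv2.INTER_CUBIC))
E
```

```text
bin 2 [ 0.5168 -0.2826 -0.0242] 0.277
bin 1 [ 0.5162 -0.2829 -0.0301] 0.233
bin 1 [ 0.5166 -0.2819 -0.0303] 0.316
dish 2 [0.5262 0.3046] 0.178
dish 1 [0.5225 0.3048] 0.175
dish 1 [0.5272 0.305 ] 0.177
stand 2 [5.679e-01 1.000e-04] 0.116
stand 1 [5.664e-01 3.000e-04] 0.107
stand 1 [5.679e-01 2.000e-04] 0.123
bottle 2 [ 0.6838 -0.1367] 0.195
bottle 1 [ 0.6832 -0.1384] 0.216
bottle 1 [ 0.6839 -0.1365] 0.172
jar 2 [0.6537 0.1262] 0.189
jar 1 [0.6529 0.1288] 0.198
jar 1 [0.6538 0.1253] 0.177
rack 2 [0.7807 0.0261 0.0995] 0.09
rack 1 [0.7798 0.027  0.1227] 0.088
rack 1 [0.7807 0.0259 0.0949] 0.09
bead_red_center [(0.48, array([0.4879, 0.3322]))]
bead_red_center [(0.71, array([ 0.5639, -0.3061]))]
bead_blue_center [(0.4, array([0.4793, 0.2829])), (0.32, array([ 0.532 , -0.2654]))]
bead_blue_center [(0.71, array([0.5785, 0.3094])), (0.54, array([0.4831, 0.2815]))]
bead_w1_center []
bead_w1_center [(0.48, array([ 0.6917, -0.1376])), (0.38, array([0.5532, 0.266 ]))]
0 0.84 [166.0, 183.3, 201.1, 234.6]
0 0.82 [215.3, 235.9, 258.4, 270.7]
1 0.67 [402.7, 274.9, 462.4, 311.4]
1 0.59 [424.5, 154.2, 439.9, 239.2]
```

View pics/bs.png

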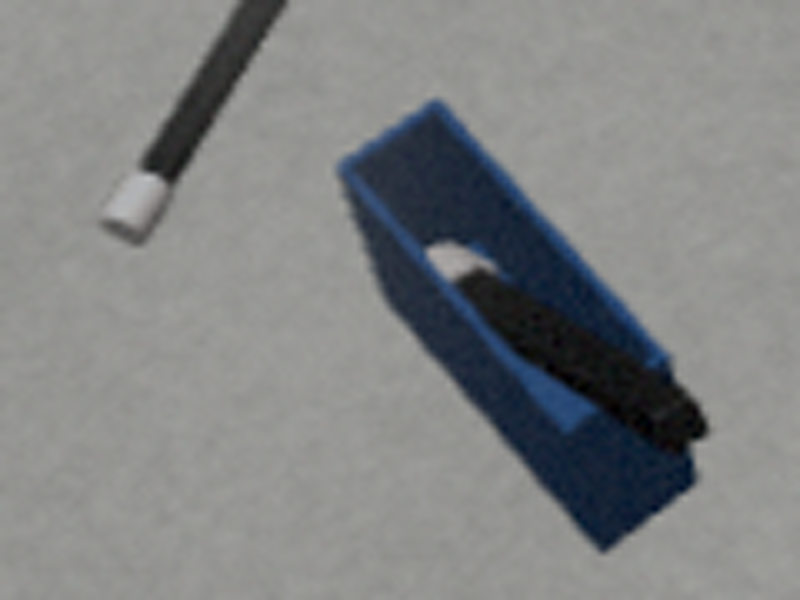

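View pics/bt.png

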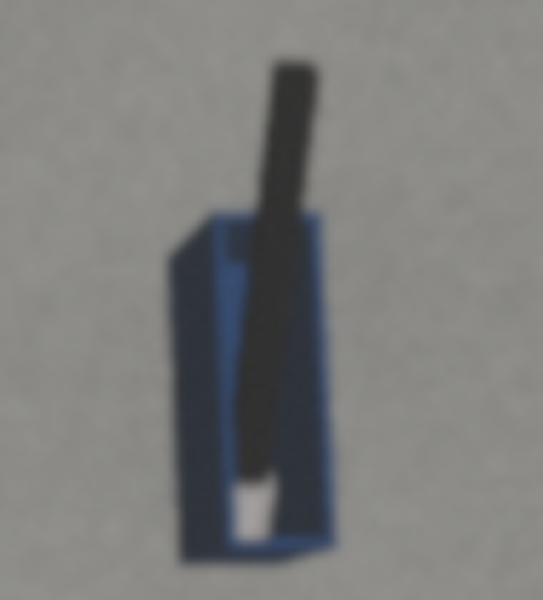

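```bash
python3 - <<'E'
from h import *
import pickle,glob
ps=pickle.load(open("ps0.pkl","rb"))
c=[(211,212),(320,212),(336,548)]
g=[onplane(ps[1],(385+u/5.716,145+v/5.714),.1)[:2] for u,v in c]
print("top rim",np.round(g,4), "W",np.linalg.norm(g[0]-g[1]),"L",np.linalg.norm(g[1]-g[2]),"mid diag",(g[0]+g[2])/2,"yaw",np.arctan2(*(g[1]-g[2])[::-1]))
c=[(338,168),(440,98),(672,362)]
g=[onplane(ps[0],(150+u/6.667,200+v/6.667),.1)[:2] for u,v in c]
print("sc rim",np.round(g,4),"W",np.linalg.norm(g[0]-g[1]),"L",np.linalg.norm(g[1]-g[2]),"mid",(g[0]+g[2])/2,"yaw",np.arctan2(*(g[2]-g[1])[::-1]))
mk=[np.load("rod0_215.npy"),np.load("rod1_424.npy")]
for i,p in enumerate(ps):
  f=p["frame"].copy();
  if i==0:
    o=f.copy(); f[mk[0]]=(0,255,0); o=np.hstack([o[200:290,150:270],f[200:290,150:270]])
  else:
    o=f.copy(); f[mk[1]]=(0,255,0); o=np.hstack([o[145:250,385:480],f[145:250,385:480]])
  cv2.imwrite(f"pics/m{i}.png",cv2.resize(o,None,fx=3.3,fy=3.3))
# rod fit
def rodparts(v):
    # foot centre x,y,z ; elev; azimuth
    f=np.array(v[:3]);e,a=v[3],v[4]
    z=np.array([np.cos(e)*np.cos(a),np.cos(e)*np.sin(a),np.sin(e)]);y=np.cross([0,0,1],z);y/=np.linalg.norm(y);x=np.cross(y,z)
    R=np.c_[x,y,z]
    return [cyl(.013,0,.03)@R.T+f, box(.016,.016,.03,.22)@R.T+f], R
bx,by,yaw=.5168,-.2826,0.01
wall=tr(np.array([[x,y,z] for x in(-.069,.069) for y in(-.022,-.018) for z in (0,.1)]),bx,by,yaw)
wall=sil(ps[0],[wall])>0
keep=[~wall,np.ones_like(wall)]
def cost(v):
    s=0
    for p,m,k in zip(ps,mk,keep):
        r=sil(p,rodparts(v)[0])*k;q=m*k
        s+=1-np.minimum(r,q).sum()/np.maximum(r,q).sum()
    zl=v[2]-.013*np.cos(v[3])
    return s+ 20*abs(zl-.004)+ 0*s
best=None
for a in(-.1,0.,.1):
  v0=[.46,-.28,.015,.66,a]
  r=minimize(cost,v0,method="Nelder-Mead",options=dict(initial_simplex=[v0]+[np.array(v0)+d for d in np.diag([.01,.01,.005,.1,.1])],maxiter=1500,xatol=1e-4,fatol=1e-4))
  print(np.round(r.x,4),r.fun)
  if best is None or r.fun<best.fun:best=r
R=rodparts(best.x)[1];print("end",best.x[:3]+R[:,2]*.22,"mid",best.x[:3]+R[:,2]*.11);np.save("rodfit.npy",best.x)
E
```

```text
top rim [[ 0.586  -0.2608]
 [ 0.5847 -0.3053]
 [ 0.4474 -0.3014]] W 0.04447917313203313 L 0.13727062038205243 mid diag [ 0.51671139 -0.28114385] yaw -0.028183852141003288
sc rim [[ 0.4515 -0.3025]
 [ 0.4522 -0.2587]
 [ 0.591  -0.2636]] W 0.04372824039637319 L 0.1388773824629213 mid [ 0.52121894 -0.28302471] yaw -0.034784921817109626
[ 0.4662 -0.2841  0.0137  0.7016 -0.0174] 0.49072539417376726
[ 0.4657 -0.2842  0.014   0.6916 -0.0176] 0.492339287639051
[ 0.469  -0.2842  0.0138  0.7095 -0.0153] 0.48462311142393333
end [ 0.63586891 -0.28679879  0.1570977 ] mid [ 0.55242041 -0.2855218   0.08544076]
```

View pics/m0.png

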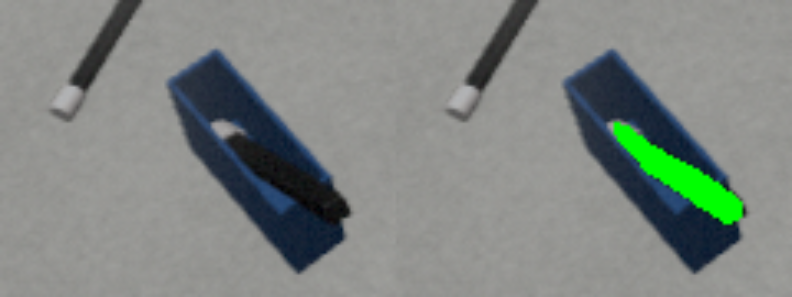

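View pics/m1.png

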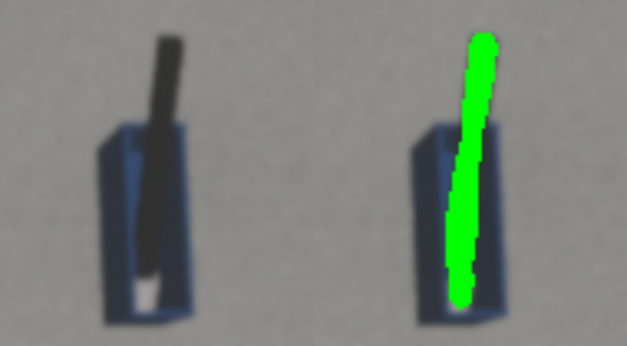

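```bash
python3 - <<'E'
from h import *
import pickle
ps=pickle.load(open("ps0.pkl","rb"))
bx,by,yaw=.5172,-.282,-.03
for n,u,v,z in [("end",296,62,.147),("at rim",280,215,.112),("foot/bar joint top",256,480,.045),("foot end",252,542,.02)]:
    w=onplane(ps[1],(385+u/5.716,145+v/5.714),z); d=w[:2]-[bx,by]; c,s=np.cos(yaw),np.sin(yaw)
    print(n,np.round(w,4),"binframe",np.round([c*d[0]+s*d[1],-s*d[0]+c*d[1]],4))
from itertools import product
e=np.deg2rad(38.2)
def rod(yf,ye):
    P0=tr(np.array([[-.057,yf,.0142]]),bx,by,yaw)[0];P1=tr(np.array([[.1159,ye,.1502]]),bx,by,yaw)[0]
    z=(P1-P0)/np.linalg.norm(P1-P0);y=np.cross([0,0,1],z);y/=np.linalg.norm(y);R=np.c_[np.cross(y,z),y,z];return P0,P1,R
P0,P1,R=rod(.005,-.006);print(P0,P1,"az",np.degrees(np.arctan2(R[1,2],R[0,2])))
parts=[cyl(.013,0,.03)@R.T+P0,box(.016,.016,.03,.22)@R.T+P0]
for i,(p,(a,b,c_,d)) in enumerate(zip(ps,[(200,290,150,270),(145,250,385,480)])):
    f=cv2.resize(p["frame"][a:b,c_:d],None,fx=6,fy=6,interpolation=cv2.INTER_CUBIC)
    for P in parts+[tr(box(.138,.044,.1,.1),bx,by,yaw)]:
        h=cv2.convexHull(np.round(((proj(p,P)+.5-[c_,a])*6)).astype(np.int32));cv2.polylines(f,[h],True,(0,255,255),1)
    cv2.imwrite(f"pics/ov{i}.png",f[:600])
E
```

```text
end [ 0.6358 -0.2877  0.147 ] binframe [ 0.1187 -0.0022]
at rim [ 0.5815 -0.2859  0.112 ] binframe [ 0.0644 -0.0019]
foot/bar joint top [ 0.4808 -0.2845  0.045 ] binframe [-0.0363 -0.0036]
foot end [ 0.4565 -0.2868  0.02  ] binframe [-0.0605 -0.0066]
[ 0.46037563 -0.27529251  0.0142    ] [ 0.63286788 -0.29147378  0.1502    ] az -5.359158521076975
```

View pics/ov0.png

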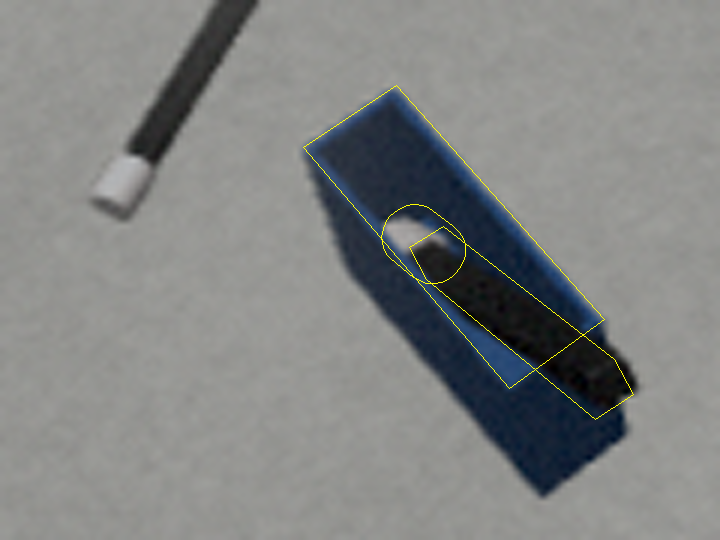

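View pics/ov1.png

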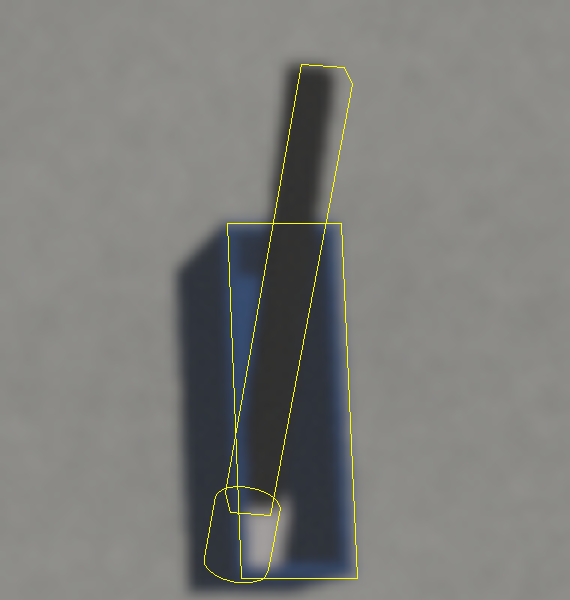

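```bash
python3 - <<'E'
from h import *
import pickle
ps=pickle.load(open("ps0.pkl","rb"))
bx,by,yaw=.5172,-.282,-.03
def rod(yf,ye):
    P0=tr(np.array([[-.057,yf,.0142]]),bx,by,yaw)[0];P1=tr(np.array([[.1159,ye,.1502]]),bx,by,yaw)[0]
    z=(P1-P0)/np.linalg.norm(P1-P0);y=np.cross([0,0,1],z);y/=np.linalg.norm(y);R=np.c_[np.cross(y,z),y,z];return P0,P1,R
P0,P1,R=rod(-.004,-.002);print(P0,P1,"az",np.degrees(np.arctan2(R[1,2],R[0,2])))
parts=[cyl(.013,0,.03)@R.T+P0,box(.016,.016,.03,.22)@R.T+P0]
for i,(p,(a,b,c_,d)) in enumerate(zip(ps,[(200,290,150,270),(145,250,385,480)])):
    f=cv2.resize(p["frame"][a:b,c_:d],None,fx=4,fy=4,interpolation=cv2.INTER_CUBIC)
    for P in parts+[tr(box(.138,.044,.1,.1),bx,by,yaw)]:
        h=cv2.convexHull(np.round(((proj(p,P)+.5-[c_,a])*4)).astype(np.int32));cv2.polylines(f,[h],True,(0,255,255),1)
    cv2.imwrite(f"pics/ow{i}.png",f[:600])
p=ps[1];f=cv2.resize(p["frame"][170:270,140:340],None,fx=4,fy=4,interpolation=cv2.INTER_CUBIC)
for P in [tr(cyl(.082,0,0),.5262,.3048),tr(cyl(.074,.07,.07),.5262,.3048),tr(cyl(.07,.016,.016),.5262,.3048),tr(cyl(.04,0,0),.5675,0),tr(cyl(.028,.1,.1),.5675,0)]:
    h=cv2.convexHull(np.round(((proj(p,P)+.5-[140,170])*4)).astype(np.int32));cv2.polylines(f,[h],True,(0,255,255),1)
cv2.imwrite("pics/dishov.png",f)
p=ps[0];f=cv2.resize(p["frame"][90:230,280:440],None,fx=4,fy=4,interpolation=cv2.INTER_CUBIC)
for P in [tr(cyl(.082,0,0),.5262,.3048),tr(cyl(.074,.07,.07),.5262,.3048),tr(cyl(.07,.016,.016),.5262,.3048),tr(cyl(.04,0,0),.5675,0),tr(cyl(.028,.1,.1),.5675,0)]:
    h=cv2.convexHull(np.round(((proj(p,P)+.5-[280,90])*4)).astype(np.int32));cv2.polylines(f,[h],True,(0,255,255),1)
cv2.imwrite("pics/dishov2.png",f)
E
```

```text
[ 0.46010567 -0.28428846  0.0142    ] [ 0.63298786 -0.28747558  0.1502    ] az -1.0561408897913325
```

View pics/ow0.png

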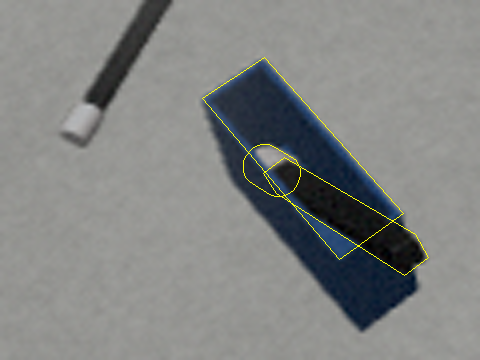

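View pics/ow1.png

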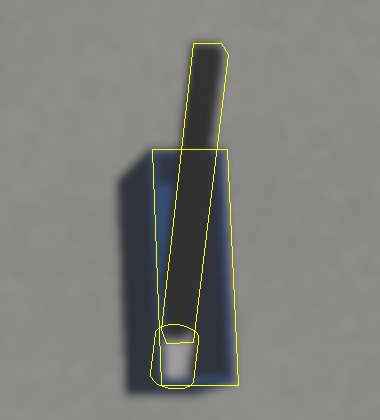

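View pics/dishov.png

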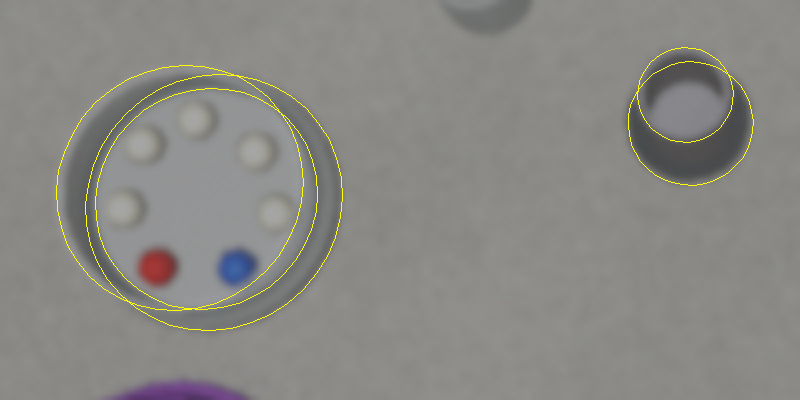

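View pics/dishov2.png

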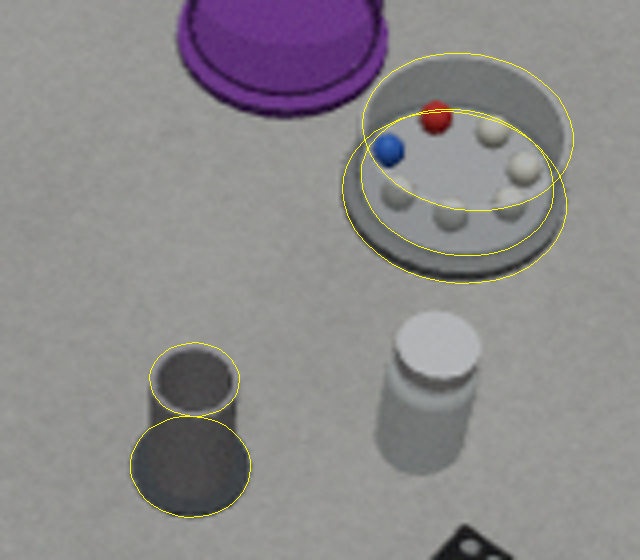

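```bash
cat > mv.py <<'E'
from rig import env
import numpy as np
from scipy.spatial.transform import Rotation as Ro
def toolR(pitch,yawdir=0.,flip=1):
    """tool z: pitch deg from straight down, positive = pointing forward along heading yawdir(deg); y = left*flip"""
    a=np.deg2rad(yawdir);t=np.deg2rad(pitch);h=np.array([np.cos(a),np.sin(a),0]);
    z=np.sin(t)*h-np.cos(t)*np.array([0,0,1.]);y=flip*np.array([-np.sin(a),np.cos(a),0]);return np.c_[np.cross(y,z),y,z]
def cmd(P,R,s=None):
    s=s or env.observe();R0=s["tool_rot"]
    l=R0.T@(np.array(P)-s["position"])*1000;w=Ro.from_matrix(R0.T@R).as_rotvec(degrees=True)
    print("linear",np.round(l,1).tolist(),"angular",np.round(w,2).tolist(),"| t",s["time_s"],"pos",np.round(s["position"],4),"q",np.round(s["q"],1))
E
python3 - <<'E'
from mv import *
R=toolR(-15,-1.06)
cmd([.62,-.287,.25],R); cmd([.6073,-.2866,.124],R)
E
```

```text
linear [-676.9, -642.4, -7.7] angular [2.09, 14.9, -15.91] | t 2.1 pos [0.1614 0.5258 0.2423] q [ 60.6  21.8  74.3  -0.   83.9 -12.3]
linear [-664.7, -645.8, 118.3] angular [2.09, 14.9, -15.91] | t 2.1 pos [0.1614 0.5258 0.2423] q [ 60.6  21.8  74.3  -0.   83.9 -12.3]
```

Request:
servo_tool --commands '[{"linear": [-677,-642,-8],"angular": [2.1,14.9,-15.9],"gripper": 1},{"linear": [-677,-642,-8],"angular": [2.1,14.9,-15.9],"gripper": 1},{"linear": [-677,-642,-8],"angular": [2.1,14.9,-15.9],"gripper": 1},{"linear": [-677,-642,-8],"angular": [2.1,14.9,-15.9],"gripper": 1},{"linear": [-677,-642,-8],"angular": [2.1,14.9,-15.9],"gripper": 1},{"linear": [-677,-642,-8],"angular": [2.1,14.9,-15.9],"gripper": 1},{"linear": [-677,-642,-8],"angular": [2.1,14.9,-15.9],"gripper": 1},{"linear": [-677,-642,-8],"angular": [2.1,14.9,-15.9],"gripper": 1},{"linear": [-677,-642,-8],"angular": [2.1,14.9,-15.9],"gripper": 1},{"linear": [-677,-642,-8],"angular": [2.1,14.9,-15.9],"gripper": 1},{"linear": [-677,-642,-8],"angular": [2.1,14.9,-15.9],"gripper": 1},{"linear": [-677,-642,-8],"angular": [2.1,14.9,-15.9],"gripper": 1},{"linear": [-677,-642,-8],"angular": [2.1,14.9,-15.9],"gripper": 1},{"linear": [-677,-642,-8],"angular": [2.1,14.9,-15.9],"gripper": 1},{"linear": [-677,-642,-8],"angular": [2.1,14.9,-15.9],"gripper": 1},{"linear": [-677,-642,-8],"angular": [2.1,14.9,-15.9],"gripper": 1},{"linear": [-677,-642,-8],"angular": [2.1,14.9,-15.9],"gripper": 1},{"linear": [-677,-642,-8],"angular": [2.1,14.9,-15.9],"gripper": 1},{"linear": [-677,-642,-8],"angular": [2.1,14.9,-15.9],"gripper": 1},{"linear": [-677,-642,-8],"angular": [2.1,14.9,-15.9],"gripper": 1}]'

```text
time_s: 4.1
position: [0.621, -0.2914, 0.2471]
tool_rot: [[-0.965, 0.023, -0.26], [0.022, 1.0, 0.006], [0.261, 0.0, -0.965]]
ft_force: [-0.7, -0.6, -0.1]
grip_width: 0.0854
```

```bash
python3 - <<'E'
from mv import *
R=toolR(-15,-1.06)
cmd([.62,-.287,.25],R); cmd([.6073,-.2866,.124],R)
E
```

```text
linear [1.8, 4.3, -2.5] angular [0.08, -0.1, -0.24] | t 4.1 pos [ 0.621  -0.2914  0.2471] q [ -32.2   43.8   35.    -8.4  114.1 -123.5]
linear [-18.8, 4.4, 122.5] angular [0.08, -0.1, -0.24] | t 4.1 pos [ 0.621  -0.2914  0.2471] q [ -32.2   43.8   35.    -8.4  114.1 -123.5]
```

Request:
servo_tool --commands '[{"linear": [-3,4,30],"angular": [0,0,0],"gripper": 1},{"linear": [-8,4,60],"angular": [0,0,0],"gripper": 1},{"linear": [-13,4,85],"angular": [0,0,0],"gripper": 1},{"linear": [-16,4,105],"angular": [0,0,0],"gripper": 1},{"linear": [-18,4,116],"angular": [0,0,0],"gripper": 1},{"linear": [-19,4,122],"angular": [0,0,0],"gripper": 1},{"linear": [-19,4,122],"angular": [0,0,0],"gripper": 1},{"linear": [-19,4,122],"angular": [0,0,0],"gripper": 1}]'

```text
time_s: 4.9
position: [0.6075, -0.2825, 0.1287]
tool_rot: [[-0.966, 0.019, -0.257], [0.018, 1.0, 0.004], [0.257, -0.001, -0.966]]
ft_force: [1.0, -0.2, 1.2]
grip_width: 0.0856
```

```bash
python3 - <<'E'
from mv import *
import cv2
R=toolR(-15,-1.06)
cmd([.6073,-.2866,.124],R)
a=env.get_image("scene")["frame"][170:290,150:310];b=env.get_image("top")["frame"][130:250,370:490]
cv2.imwrite("pics/g1.png",np.hstack([cv2.resize(a,(456,342),interpolation=2),cv2.resize(b,(342,342),interpolation=2)]))
E
```

```text
linear [-1.1, -4.1, 4.5] angular [-0.06, 0.09, -0.02] | t 4.9 pos [ 0.6075 -0.2825  0.1287] q [ -32.2   45.3   51.1   -7.7   96.4 -121.1]
```

View pics/g1.png

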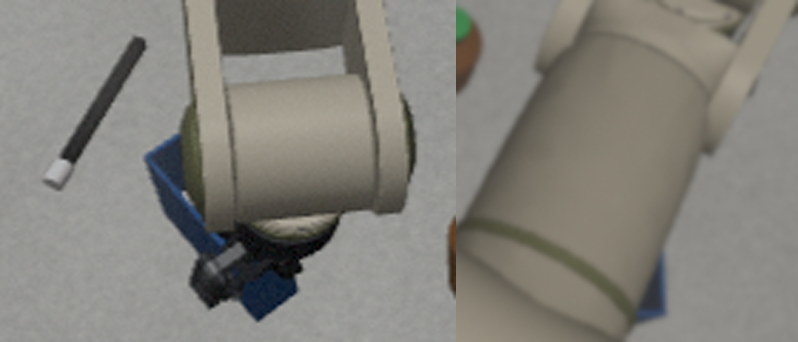

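Request:
servo_tool --commands '[{"linear": [-1,-4,4],"angular": [0,0,0],"gripper": 1},{"linear": [-1,-4,4],"angular": [0,0,0],"gripper": 1},{"linear": [-1,-4,4],"angular": [0,0,0],"gripper": -1},{"linear": [-1,-4,4],"angular": [0,0,0],"gripper": -1},{"linear": [-1,-4,4],"angular": [0,0,0],"gripper": -1},{"linear": [-1,-4,4],"angular": [0,0,0],"gripper": -1},{"linear": [-1,-4,4],"angular": [0,0,0],"gripper": -1},{"linear": [-1,-4,4],"angular": [0,0,0],"gripper": -1},{"linear": [-1,-4,4],"angular": [0,0,0],"gripper": -1},{"linear": [-1,-4,4],"angular": [0,0,0],"gripper": -1}]' --force 70

```text
time_s: 6.0
position: [0.6069, -0.2864, 0.1235]
tool_rot: [[-0.966, 0.019, -0.259], [0.018, 1.0, 0.005], [0.259, -0.0, -0.966]]
ft_force: [-0.4, -0.1, 0.0]
grip_width: 0.0152
```

```bash
python3 - <<'E'
from mv import *
s=env.observe();print(s["grip_width"],s["ft_force"],s["wrist_torque"],s["qvel"])
R=toolR(-15,-1.06)
cmd([.6073,-.2866,.124],R)
E
```

```text
0.015196951441543169 [-0.38083549 -0.13844445  0.03332851] [ 0.04944762 -0.01618037 -0.03865171] [ 0.00711531 -0.04462033  0.05214662  0.05664746  0.00207348 -0.08057417]
linear [-0.3, -0.2, -0.6] angular [-0.0, -0.0, -0.01] | t 6.0 pos [ 0.6069 -0.2864  0.1235] q [ -32.5   45.7   51.2   -7.8   96.  -121.3]
```

Request:
servo_tool --commands '[{"linear": [0,0,-5],"angular": [0,0,0],"gripper": -1},{"linear": [1,0,-15],"angular": [0,0,0],"gripper": -1},{"linear": [4,0,-30],"angular": [0,0,0],"gripper": -1},{"linear": [8,0,-50],"angular": [0,0,0],"gripper": -1},{"linear": [13,0,-70],"angular": [0,0,0],"gripper": -1},{"linear": [18,0,-92],"angular": [0,0,0],"gripper": -1},{"linear": [23,0,-115],"angular": [0,0,0],"gripper": -1},{"linear": [28,0,-138],"angular": [0,0,0],"gripper": -1},{"linear": [30,0,-150],"angular": [0,0,0],"gripper": -1},{"linear": [30,0,-150],"angular": [0,0,0],"gripper": -1},{"linear": [30,0,-150],"angular": [0,0,0],"gripper": -1}]'

```text
time_s: 7.1
position: [0.6167, -0.2865, 0.2759]
tool_rot: [[-0.966, 0.019, -0.259], [0.018, 1.0, 0.005], [0.259, 0.0, -0.966]]
ft_force: [-0.1, 0.0, -1.1]
grip_width: 0.015
```

```bash
python3 - <<'E'
from mv import *
import cv2,pickle
s=env.observe();print(s["grip_width"],s["ft_force"],s["wrist_torque"])
# target: tool pitched forward 36.8 (=51.8-15) at mid-way
R=toolR(36.8,-1.06)
cmd([.52,-.24,.34],R)
ps=[env.get_image("scene"),env.get_image("top")]
a=ps[0]["frame"][130:310,130:370];b=ps[1]["frame"][100:300,370:570]
cv2.imwrite("pics/g2.png",np.hstack([cv2.resize(a,(456,342),interpolation=2),cv2.resize(b,(342,342),interpolation=2)]))
E
```

```text
0.014997105981998144 [-0.14613945  0.03538224 -1.12844487] [ 0.00511217 -0.25480941  0.01098252]
linear [110.9, 44.7, -36.7] angular [-0.0, -51.8, -0.0] | t 7.1 pos [ 0.6167 -0.2865  0.2759] q [ -32.1   42.7   32.7   -8.6  117.3 -124.1]
```

View pics/g2.png

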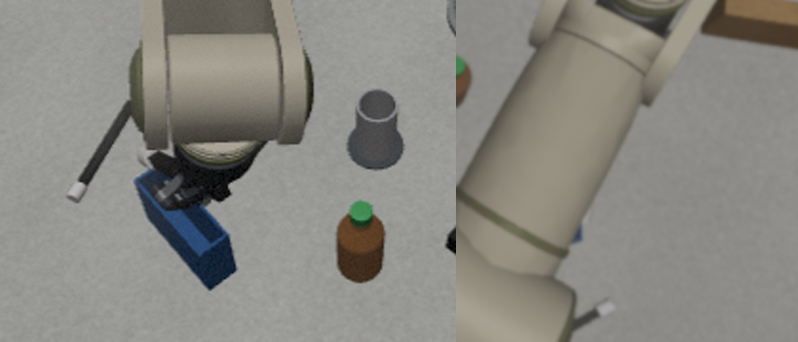

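Request:
servo_tool --commands '[{"linear": [30,5,-25],"angular": [0,-5,0],"gripper": -1},{"linear": [60,15,-40],"angular": [0,-13,0],"gripper": -1},{"linear": [90,30,-40],"angular": [0,-21,0],"gripper": -1},{"linear": [110,45,-37],"angular": [0,-29,0],"gripper": -1},{"linear": [111,45,-37],"angular": [0,-37,0],"gripper": -1},{"linear": [111,45,-37],"angular": [0,-45,0],"gripper": -1},{"linear": [111,45,-37],"angular": [0,-51.8,0],"gripper": -1},{"linear": [111,45,-37],"angular": [0,-51.8,0],"gripper": -1},{"linear": [111,45,-37],"angular": [0,-51.8,0],"gripper": -1},{"linear": [111,45,-37],"angular": [0,-51.8,0],"gripper": -1}]'

```text
time_s: 8.2
position: [0.5205, -0.2399, 0.3408]
tool_rot: [[-0.802, 0.018, 0.598], [0.014, 1.0, -0.011], [-0.598, -0.0, -0.802]]
ft_force: [0.4, -0.4, 0.1]
grip_width: 0.0154
```

```bash
python3 - <<'E'
from mv import *
import cv2,pickle
s=env.observe();print(s["grip_width"],s["ft_force"],s["wrist_torque"])
ps=[env.get_image("scene"),env.get_image("top")]
pickle.dump(ps,open("ps2.pkl","wb"))
R=toolR(36.8,-1.06)
cmd([.5675,0,.34],R)
a=ps[0]["frame"][100:310,130:410];b=ps[1]["frame"][80:300,320:540]
cv2.imwrite("pics/g3.png",np.hstack([cv2.resize(a,(456,342),interpolation=2),cv2.resize(b,(342,342),interpolation=2)]))
E
```

```text
0.01539568334526698 [ 0.41026701 -0.40443382  0.12351559] [-0.02688434  0.34794035 -0.03386813]
linear [-33.8, 240.5, 26.0] angular [0.01, -0.06, 0.05] | t 8.3 pos [ 0.5206 -0.2397  0.3407] q [ -47.8    8.8   84.5   29.3   63.  -144.8]
```

View pics/g3.png

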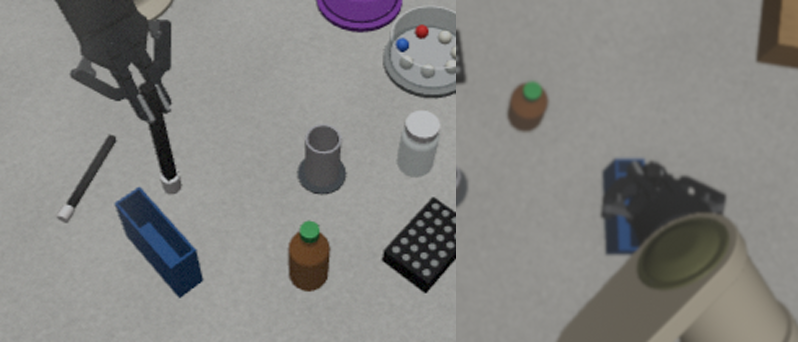

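Request:
servo_tool --commands '[{"linear": [-5,30,3],"angular": [0,0,0],"gripper": -1},{"linear": [-10,65,6],"angular": [0,0,0],"gripper": -1},{"linear": [-15,105,10],"angular": [0,0,0],"gripper": -1},{"linear": [-20,145,15],"angular": [0,0,0],"gripper": -1},{"linear": [-27,185,20],"angular": [0,0,0],"gripper": -1},{"linear": [-33,215,25],"angular": [0,0,0],"gripper": -1},{"linear": [-37,233,28],"angular": [0,0,0],"gripper": -1},{"linear": [-38,240,29],"angular": [0,0,0],"gripper": -1},{"linear": [-38,240,29],"angular": [0,0,0],"gripper": -1},{"linear": [-38,240,29],"angular": [0,0,0],"gripper": -1},{"linear": [-38,240,29],"angular": [0,0,0],"gripper": -1},{"linear": [-38,240,29],"angular": [0,0,0],"gripper": -1}]'

```text
time_s: 9.5
position: [0.5722, -0.0016, 0.3401]
tool_rot: [[-0.801, 0.02, 0.599], [0.016, 1.0, -0.012], [-0.599, -0.0, -0.801]]
ft_force: [0.1, 0.1, -0.1]
grip_width: 0.0152
```

```bash
python3 - <<'E'
from mv import *
import cv2,pickle
ps=[env.get_image("scene"),env.get_image("top")]
pickle.dump(ps,open("ps3.pkl","wb"))
R=toolR(36.8,-1.06)
cmd([.5725,0,.34],R)
a=ps[0]["frame"][70:230,250:410];b=ps[1]["frame"][100:260,240:400]
cv2.imwrite("pics/g4.png",np.hstack([cv2.resize(a,(400,400),interpolation=2),cv2.resize(b,(400,400),interpolation=2)]))
E
```

```text
linear [-0.2, 1.3, 0.3] angular [-0.05, 0.0, -0.05] | t 9.6 pos [ 0.5722 -0.0013  0.3401] q [ -15.8    6.9   86.8   11.3   50.9 -109.1]
```

View pics/g4.png

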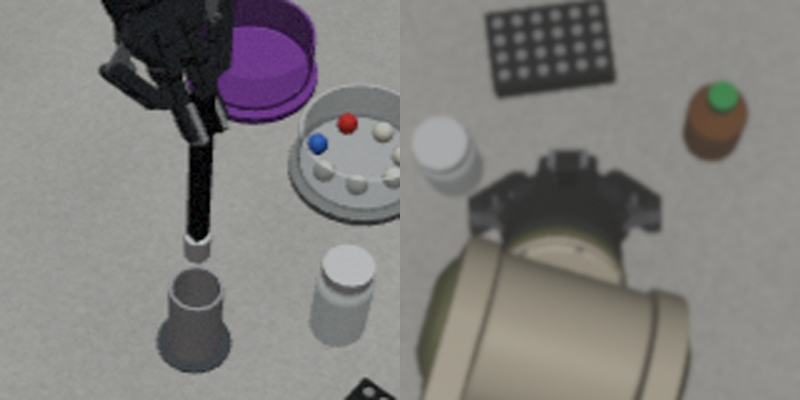

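```bash
cat > rodov.py <<'E'
from h import *
def draw(p,P0,R,crop,fx,extra=[]):
    a,b,c,d=crop;f=cv2.resize(p["frame"][a:b,c:d],None,fx=fx,fy=fx,interpolation=2)
    for P in [cyl(.013,0,.03)@R.T+P0,box(.016,.016,.03,.22)@R.T+P0]+extra:
        h=cv2.convexHull(np.round(((proj(p,P)+.5-[c,a])*fx)).astype(np.int32));cv2.polylines(f,[h],True,(0,255,255),1)
    return f
E
python3 - <<'E'
from rodov import *
from mv import env
import pickle
ps=pickle.load(open("ps3.pkl","rb"))
s=env.observe();g=s["position"]-.008*s["tool_rot"][:,2]
P0=g-[0,0,.19];print(P0)
cv2.imwrite("pics/g5.png",draw(ps[0],P0,np.eye(3),(100,230,290,390),5,[tr(cyl(.028,.1,.1),.5675,0)]))
E
```

```text
[ 0.56739547 -0.00119646  0.15650484]
```

View pics/g5.png

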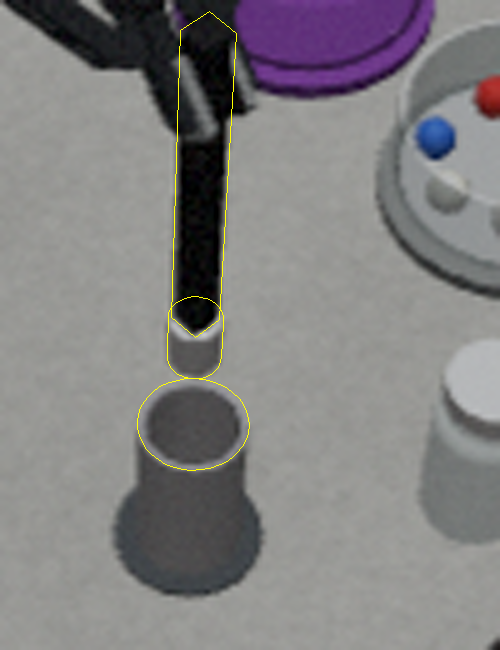

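Request:
servo_tool --commands '[{"linear": [12,1,16],"angular": [0,0,0],"gripper": -1},{"linear": [24,1,32],"angular": [0,0,0],"gripper": -1},{"linear": [36,1,48],"angular": [0,0,0],"gripper": -1},{"linear": [48,1,64],"angular": [0,0,0],"gripper": -1},{"linear": [60,1,80],"angular": [0,0,0],"gripper": -1},{"linear": [72,1,96],"angular": [0,0,0],"gripper": -1},{"linear": [81,1,108],"angular": [0,0,0],"gripper": -1},{"linear": [86,1,115],"angular": [0,0,0],"gripper": -1},{"linear": [87.5,1,117],"angular": [0,0,0],"gripper": -1},{"linear": [87.5,1,117],"angular": [0,0,0],"gripper": -1},{"linear": [87.5,1,117],"angular": [0,0,0],"gripper": -1}]'

```text
time_s: 10.7
position: [0.5726, 0.0002, 0.1948]
tool_rot: [[-0.8, 0.019, 0.6], [0.015, 1.0, -0.012], [-0.6, -0.0, -0.8]]
ft_force: [0.5, 0.2, -1.5]
grip_width: 0.015
```

```bash
python3 - <<'E'
from rodov import *
from mv import env
p=env.get_image("scene")
s=env.observe();g=s["position"]-.008*s["tool_rot"][:,2]
P0=g-[0,0,.19];print(P0,s["ft_force"],s["wrist_torque"],s["grip_width"])
cv2.imwrite("pics/g6.png",draw(p,P0,np.eye(3),(110,230,270,390),5,[tr(cyl(.028,.1,.1),.5675,0)]))
E
```

```text
[5.67808415e-01 3.17514742e-04 1.12547194e-02] [ 0.0557975  -0.07736521 -1.4128301 ] [0.00475131 0.39213146 0.02816141] 0.015302397197261139
```

View pics/g6.png

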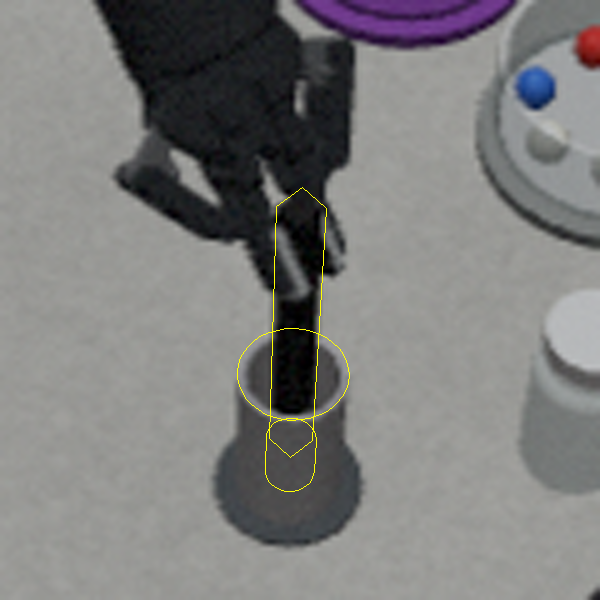

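Request:
servo_tool --commands '[{"linear": [1,0,1.5],"angular": [0,0,0],"gripper": -1},{"linear": [2,0,2.8],"angular": [0,0,0],"gripper": -1},{"linear": [3,0,4],"angular": [0,0,0],"gripper": -1},{"linear": [3,0,4],"angular": [0,0,0],"gripper": -1},{"linear": [3,0,4],"angular": [0,0,0],"gripper": -1}]'

```text
time_s: 11.25
position: [0.5723, 0.0003, 0.1889]
tool_rot: [[-0.801, 0.019, 0.599], [0.015, 1.0, -0.011], [-0.599, -0.0, -0.801]]
ft_force: [-0.2, -0.1, -0.3]
grip_width: 0.0152
```

Request:
servo_tool --commands '[{"linear": [0.3,0,0.4],"angular": [0,0,0],"gripper": -1},{"linear": [0.3,0,0.4],"angular": [0,0,0],"gripper": 0.1},{"linear": [0.3,0,0.4],"angular": [0,0,0],"gripper": 0.1},{"linear": [0.3,0,0.4],"angular": [0,0,0],"gripper": 0.1},{"linear": [0.3,0,0.4],"angular": [0,0,0],"gripper": 0.1},{"linear": [0.3,0,0.4],"angular": [0,0,0],"gripper": 0.1},{"linear": [0.3,0,-10],"angular": [0,0,0],"gripper": 0.1},{"linear": [0.3,0,-30],"angular": [0,0,0],"gripper": 0.1},{"linear": [0.3,0,-60],"angular": [0,0,0],"gripper": 0.1},{"linear": [0.3,0,-100],"angular": [0,0,0],"gripper": 1},{"linear": [0.3,0,-130],"angular": [0,0,0],"gripper": 1},{"linear": [0.3,0,-150],"angular": [0,0,0],"gripper": 1},{"linear": [0.3,0,-150],"angular": [0,0,0],"gripper": 1},{"linear": [0.3,0,-150],"angular": [0,0,0],"gripper": 1}]'

```text
time_s: 12.65
position: [0.482, 0.002, 0.3088]
tool_rot: [[-0.8, 0.019, 0.599], [0.015, 1.0, -0.012], [-0.599, -0.0, -0.8]]
ft_force: [0.4, 0.3, -0.9]
grip_width: 0.0854
```

```bash
python3 - <<'E'
from rodov import *
from mv import env
import pickle
ps=[env.get_image("scene"),env.get_image("top")];pickle.dump(ps,open("ps4.pkl","wb"))
s=env.observe();print(s["position"],s["grip_width"])
P0=np.array([.5678,.0005,.005])
f=draw(ps[0],P0,np.eye(3),(110,230,270,390),3.3,[tr(cyl(.028,.1,.1),.5675,0)]);g=draw(ps[1],P0,np.eye(3),(130,250,250,370),3.3,[tr(cyl(.028,.1,.1),.5675,0)])
cv2.imwrite("pics/g7.png",np.hstack([f,g]))
E
```

```text
[0.48226044 0.00207457 0.30778411] 0.08540090772638059
```

View pics/g7.png

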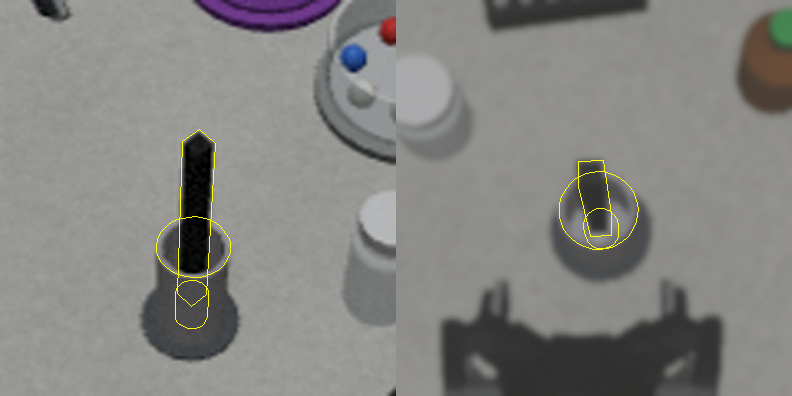

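```bash
python3 - <<'E'
from mv import *
R=toolR(0,-1.06)
cmd([.5,0,.36],R); cmd([.5675,.0003,.30],R);cmd([.5675,.0003,.195],R)
E
```

```text
linear [-45.5, -1.7, -31.2] angular [0.02, 36.7, -0.02] | t 12.75 pos [0.4823 0.0021 0.3078] q [ -19.7   -1.5  101.4   15.4   46.  -116. ]
linear [-63.7, -0.2, 57.2] angular [0.02, 36.7, -0.02] | t 12.75 pos [0.4823 0.0021 0.3078] q [ -19.7   -1.5  101.4   15.4   46.  -116. ]
linear [-1.0, -0.2, 141.4] angular [0.02, 36.7, -0.02] | t 12.75 pos [0.4823 0.0021 0.3078] q [ -19.7   -1.5  101.4   15.4   46.  -116. ]
```

Request:
servo_tool --commands '[{"linear": [-20,-1,-31],"angular": [0,8,0],"gripper": 1},{"linear": [-45,-1,-31],"angular": [0,16,0],"gripper": 1},{"linear": [-45,-1,-31],"angular": [0,24,0],"gripper": 1},{"linear": [-45,-1,-31],"angular": [0,32,0],"gripper": 1},{"linear": [-50,-1,-10],"angular": [0,36.7,0],"gripper": 1},{"linear": [-57,0,25],"angular": [0,36.7,0],"gripper": 1},{"linear": [-64,0,57],"angular": [0,36.7,0],"gripper": 1},{"linear": [-64,0,57],"angular": [0,36.7,0],"gripper": 1},{"linear": [-64,0,57],"angular": [0,36.7,0],"gripper": 1},{"linear": [-64,0,57],"angular": [0,36.7,0],"gripper": 1}]'

```text
time_s: 13.75
position: [0.5673, 0.0005, 0.3022]
tool_rot: [[-1.0, 0.019, 0.003], [0.019, 1.0, -0.0], [-0.003, -0.0, -1.0]]
ft_force: [-0.4, -0.4, 0.8]
grip_width: 0.0857
```

```bash
python3 - <<'E'
from mv import *
R=toolR(0,-1.06)
cmd([.5675,.0003,.195],R)
E
```

```text
linear [0.1, -0.2, 107.2] angular [-0.02, 0.15, -0.0] | t 13.75 pos [5.673e-01 5.000e-04 3.022e-01] q [ -11.9   21.6   64.8    0.    93.5 -100.8]
```

Request:
servo_tool --commands '[{"linear": [0,0,25],"angular": [0,0,0],"gripper": 1},{"linear": [0,0,50],"angular": [0,0,0],"gripper": 1},{"linear": [0,0,75],"angular": [0,0,0],"gripper": 1},{"linear": [0,0,95],"angular": [0,0,0],"gripper": 1},{"linear": [0,0,106],"angular": [0,0,0],"gripper": 1},{"linear": [0,0,106],"angular": [0,0,0],"gripper": 1},{"linear": [0,0,106],"angular": [0,0,0],"gripper": -1},{"linear": [0,0,106],"angular": [0,0,0],"gripper": -1},{"linear": [0,0,106],"angular": [0,0,0],"gripper": -1},{"linear": [0,0,106],"angular": [0,0,0],"gripper": -1},{"linear": [0,0,106],"angular": [0,0,0],"gripper": -1},{"linear": [0,0,106],"angular": [0,0,0],"gripper": -1},{"linear": [0,0,106],"angular": [0,0,0],"gripper": -1},{"linear": [0,0,106],"angular": [0,0,0],"gripper": -1}]' --force 110

```text
time_s: 15.15
position: [0.568, 0.0004, 0.1961]
tool_rot: [[-1.0, 0.019, 0.003], [0.019, 1.0, -0.0], [-0.003, -0.0, -1.0]]
ft_force: [0.5, -0.0, 5.4]
grip_width: 0.0148
```

```bash
python3 - <<'E'
from rodov import *
from mv import env
p=env.get_image("scene")
s=env.observe();print(s["position"],s["grip_width"],s["ft_force"],s["wrist_torque"],s["tool_rot"][:,2])
g=s["position"]-.008*s["tool_rot"][:,2]
f=draw(p,np.array([g[0],g[1],.005]),np.eye(3),(60,230,250,420),3.5)
cv2.imwrite("pics/g8.png",f)
E
```

```text
[5.68025757e-01 4.28147453e-04 1.96104287e-01] 0.014482242785574816 [0.30129831 0.93546243 4.79037858] [ 0.09772979  0.03397422 -0.01802808] [ 2.93128363e-03 -2.62170499e-04 -9.99995669e-01]
```

View pics/g8.png

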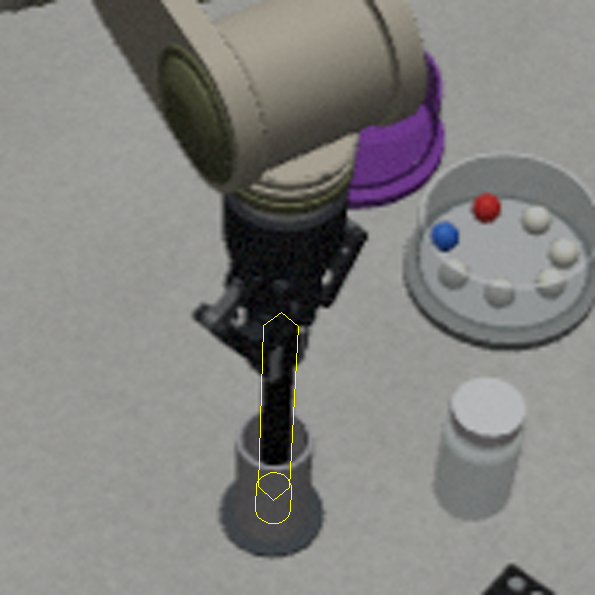

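```bash
python3 - <<'E'
from h import *
import pickle
from mv import cmd,toolR
ps=pickle.load(open("ps0.pkl","rb"))
T=[(157,267),(237,267),(124,208),(142,145),(197,120),(256,152),(274,213)]
B=np.array([onplane(ps[1],(140+u/4-.4,170+v/4-.4),.0285)[:2] for u,v in T])
S=[(437,116),(389,150),(493,130),(524,168),(511,203),(450,215),(398,193)]
B2=np.array([onplane(ps[0],(280+u/4-.4,90+v/4-.4),.0285)[:2] for u,v in S])
for n,b in(("top",B),("scene",B2)):
    A=np.c_[2*b,np.ones(7)];x=np.linalg.lstsq(A,(b**2).sum(1),rcond=None)[0]
    print(n,"ring centre",x[:2],"r",np.sqrt(x[2]+x[:2]@x[:2]));
    d=b-x[:2];print([(round(float(np.degrees(np.arctan2(q[1],q[0])))),round(float(np.hypot(*q)),3)) for q in d]); print(np.round(b,4).tolist())
R=toolR(0,-1.06)
cmd([.568,.0003,.335],R);cmd([.526,.304,.335],R);cmd([.526,.304,.211],R)
E
```

```text
top ring centre [0.52340128 0.30586018] r 0.048357103524561545
[(150, 0.048), (-150, 0.05), (95, 0.046), (46, 0.05), (2, 0.05), (-51, 0.046), (-102, 0.049)]
[[0.4818, 0.3301], [0.4804, 0.2806], [0.519, 0.3517], [0.5583, 0.3417], [0.5731, 0.3076], [0.5518, 0.2702], [0.5132, 0.2583]]
scene ring centre [0.52311304 0.30402686] r 0.04887557134525168
[(148, 0.05), (-151, 0.049), (96, 0.047), (46, 0.05), (5, 0.05), (-52, 0.046), (-102, 0.05)]
[[0.4812, 0.3303], [0.4803, 0.28], [0.5181, 0.3506], [0.5578, 0.3398], [0.5734, 0.3081], [0.5516, 0.2676], [0.5127, 0.2551]]
linear [-0.4, -0.2, -138.9] angular [-0.01, 0.17, -0.01] | t 15.2 pos [5.680e-01 4.000e-04 1.961e-01] q [ -11.9   25.6   76.     0.    78.2 -100.8]
linear [47.3, 302.7, -139.1] angular [-0.01, 0.17, -0.01] | t 15.2 pos [5.680e-01 4.000e-04 1.961e-01] q [ -11.9   25.6   76.     0.    78.2 -100.8]
linear [47.6, 302.7, -15.1] angular [-0.01, 0.17, -0.01] | t 15.2 pos [5.680e-01 4.000e-04 1.961e-01] q [ -11.9   25.6   76.     0.    78.2 -100.8]
```

Request:
servo_tool --commands '[{"linear": [0,0,-25],"angular": [0,0,0],"gripper": -1},{"linear": [0,0,-60],"angular": [0,0,0],"gripper": -1},{"linear": [0,0,-100],"angular": [0,0,0],"gripper": -1},{"linear": [0,0,-130],"angular": [0,0,0],"gripper": -1},{"linear": [0,0,-139],"angular": [0,0,0],"gripper": -1},{"linear": [3,20,-139],"angular": [0,0,0],"gripper": -1},{"linear": [8,50,-139],"angular": [0,0,0],"gripper": -1},{"linear": [15,95,-139],"angular": [0,0,0],"gripper": -1},{"linear": [22,140,-139],"angular": [0,0,0],"gripper": -1},{"linear": [30,185,-139],"angular": [0,0,0],"gripper": -1},{"linear": [37,230,-139],"angular": [0,0,0],"gripper": -1},{"linear": [43,268,-139],"angular": [0,0,0],"gripper": -1},{"linear": [47,292,-139],"angular": [0,0,0],"gripper": -1},{"linear": [49,304,-139],"angular": [0,0,0],"gripper": -1},{"linear": [49,304,-139],"angular": [0,0,0],"gripper": -1},{"linear": [49,304,-139],"angular": [0,0,0],"gripper": -1},{"linear": [49,304,-139],"angular": [0,0,0],"gripper": -1}]'

```text
time_s: 16.9
position: [0.5246, 0.304, 0.3343]
tool_rot: [[-1.0, 0.02, 0.001], [0.02, 1.0, -0.001], [-0.002, -0.0, -1.0]]
ft_force: [0.4, -0.3, -1.3]
grip_width: 0.0144
```

```bash
python3 - <<'E'
from rodov import *
from mv import *
ps=[env.get_image("scene"),env.get_image("top")]
s=env.observe();print(s["position"],s["ft_force"],s["grip_width"])
P0=s["position"]-[0,0,.191]
f=draw(ps[0],P0,np.eye(3),(10,180,320,490),3.5,[tr(cyl(.07,.07,.07),.525,.305)])
cv2.imwrite("pics/g9.png",f);print(P0)
cmd([.525,.305,.2115],toolR(0,-1.06))
E
```

```text
[0.52457941 0.30418936 0.3345264 ] [-0.53495412 -0.50227569 -1.1783875 ] 0.014439163652936578
[0.52457941 0.30418936 0.1435264 ]
linear [-0.2, 0.9, 123.0] angular [-0.01, 0.1, -0.1] | t 17.0 pos [0.5246 0.3042 0.3345] q [ 1.900e+01  2.540e+01  5.360e+01 -1.000e-01  1.009e+02 -6.990e+01]
```

View pics/g9.png

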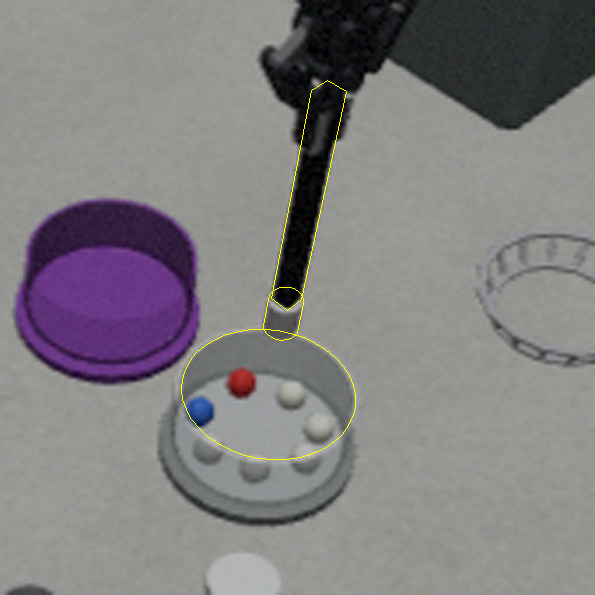

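Request:
servo_tool --commands '[{"linear": [0,1,20],"angular": [0,0,0],"gripper": -1},{"linear": [0,1,45],"angular": [0,0,0],"gripper": -1},{"linear": [0,1,70],"angular": [0,0,0],"gripper": -1},{"linear": [0,1,92],"angular": [0,0,0],"gripper": -1},{"linear": [0,1,108],"angular": [0,0,0],"gripper": -1},{"linear": [0,1,118],"angular": [0,0,0],"gripper": -1},{"linear": [0,1,122],"angular": [0,0,0],"gripper": -1},{"linear": [0,1,122],"angular": [0,0,0],"gripper": -1},{"linear": [0,1,122],"angular": [0,0,0],"gripper": -1}]'

```text
time_s: 17.9
position: [0.5248, 0.3063, 0.2134]
tool_rot: [[-1.0, 0.019, 0.003], [0.019, 1.0, 0.0], [-0.003, 0.0, -1.0]]
ft_force: [0.1, -0.1, -0.3]
grip_width: 0.0146
```

```bash
python3 - <<'E'
from rodov import *
from mv import *
p=env.get_image("scene")
s=env.observe();print(s["position"],s["ft_force"],s["grip_width"])
P0=s["position"]-[0,0,.191]
f=draw(p,P0,np.eye(3),(30,180,320,470),4,[tr(cyl(.07,.016,.016),.525,.305),tr(cyl(.082,0,0.),.525,.305)])
cv2.imwrite("pics/g10.png",f);print(P0)
R=s["tool_rot"]
# circle points in tool frame, relative to now
o=s["position"]
for a in range(-25,1200,15):
    t=np.deg2rad(a);d=R.T@np.array([.525+.042*np.cos(t)-o[0],.305+.042*np.sin(t)-o[1],0])*1000
    if a<336: print(a,np.round(d[:2],0).astype(int).tolist(),end=" ")
E
```

```text
[0.52477164 0.30633679 0.21341972] [ 0.2754078   0.65501094 -0.92905022] 0.014773022336580772
[0.52477164 0.30633679 0.02241972]
-25 [-39, -18] -10 [-42, -8] 5 [-42, 3] 20 [-39, 14] 35 [-34, 23] 50 [-27, 31] 65 [-17, 37] 80 [-7, 40] 95 [4, 40] 110 [15, 38] 125 [24, 33] 140 [32, 25] 155 [38, 16] 170 [41, 5] 185 [42, -6] 200 [39, -16] 215 [34, -26] 230 [26, -34] 245 [17, -40] 260 [6, -43] 275 [-5, -43] 290 [-15, -41] 305 [-25, -35] 320 [-33, -28] 335 [-39, -18]
```

View pics/g10.png

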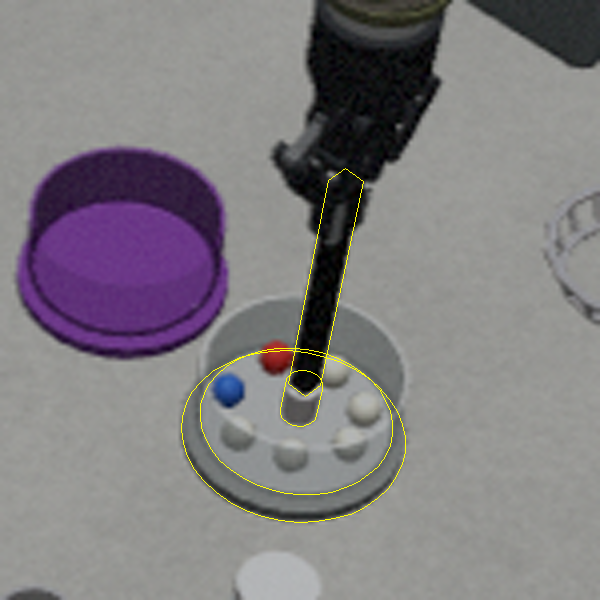

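Request:
servo_tool --commands '[{"linear": [-6,-3,1],"angular": [0,0,0],"gripper": -1},{"linear": [-12,-6,1],"angular": [0,0,0],"gripper": -1},{"linear": [-18,-8,1],"angular": [0,0,0],"gripper": -1},{"linear": [-23,-10,1],"angular": [0,0,0],"gripper": -1},{"linear": [-27,-12,1],"angular": [0,0,0],"gripper": -1},{"linear": [-31,-14,1],"angular": [0,0,0],"gripper": -1},{"linear": [-35,-16,1],"angular": [0,0,0],"gripper": -1},{"linear": [-39,-18,1],"angular": [0,0,0],"gripper": -1},{"linear": [-39,-18,1],"angular": [0,0,0],"gripper": -1},{"linear": [-39,-18,1],"angular": [0,0,0],"gripper": -1}]'

```text
time_s: 18.95
position: [0.5631, 0.2875, 0.2115]
tool_rot: [[-1.0, 0.019, 0.002], [0.019, 1.0, -0.0], [-0.002, -0.0, -1.0]]
ft_force: [0.2, -0.8, -0.7]
grip_width: 0.0152
```

```bash
python3 - <<'E'
from rodov import *
from mv import *
p=env.get_image("scene")
s=env.observe();o=s["position"];R=s["tool_rot"];print(o,s["ft_force"],s["wrist_torque"],s["grip_width"])
P0=o-[0,0,.191]
f=draw(p,P0,np.eye(3),(50,180,330,460),4,[tr(cyl(.07,.016,.016),.525,.305)])
cv2.imwrite("pics/g11.png",f);print(P0-[.525,.305,0])
for a in range(-25,340,15):
    t=np.deg2rad(a);d=R.T@np.array([.525+.042*np.cos(t)-o[0],.305+.042*np.sin(t)-o[1],0])*1000
    print(a,np.round(d[:2],0).astype(int).tolist(),end=" ")
E
```

```text
[0.56296959 0.28761998 0.21151925] [-0.22291029  0.043792   -1.2431911 ] [0.03091742 0.02284399 0.02152868] 0.014826294195059432
[ 0.03796959 -0.01738002  0.02051925]
-25 [0, 0] -10 [-3, 10] 5 [-3, 21] 20 [-1, 32] 35 [4, 41] 50 [12, 49] 65 [21, 55] 80 [32, 58] 95 [43, 58] 110 [53, 56] 125 [63, 51] 140 [71, 43] 155 [77, 34] 170 [80, 23] 185 [80, 12] 200 [77, 2] 215 [72, -8] 230 [65, -16] 245 [55, -22] 260 [45, -25] 275 [34, -25] 290 [23, -23] 305 [14, -17] 320 [6, -10] 335 [0, 0]
```

View pics/g11.png

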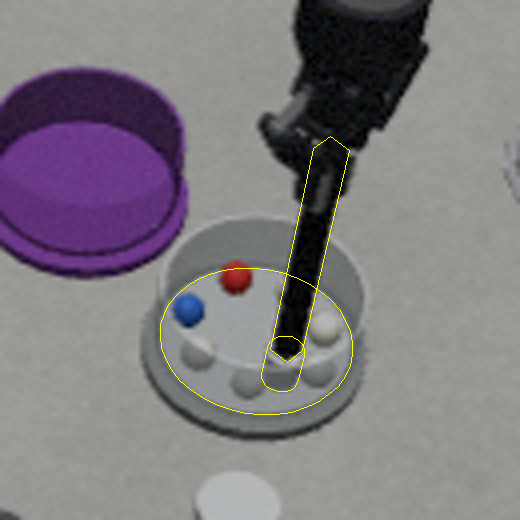

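Request:
servo_tool --commands '[{"linear": [-2,5,0],"angular": [0,0,0],"gripper": -1},{"linear": [-3,10,0],"angular": [0,0,0],"gripper": -1},{"linear": [-3.5,16,0],"angular": [0,0,0],"gripper": -1},{"linear": [-3,21,0],"angular": [0,0,0],"gripper": -1},{"linear": [-2,27,0],"angular": [0,0,0],"gripper": -1},{"linear": [-1,32,0],"angular": [0,0,0],"gripper": -1},{"linear": [1.5,37,0],"angular": [0,0,0],"gripper": -1},{"linear": [4,41,0],"angular": [0,0,0],"gripper": -1},{"linear": [8,45.5,0],"angular": [0,0,0],"gripper": -1},{"linear": [12,49,0],"angular": [0,0,0],"gripper": -1},{"linear": [16,52,0],"angular": [0,0,0],"gripper": -1},{"linear": [21,55,0],"angular": [0,0,0],"gripper": -1},{"linear": [26,57,0],"angular": [0,0,0],"gripper": -1},{"linear": [32,58,0],"angular": [0,0,0],"gripper": -1},{"linear": [37,58.5,0],"angular": [0,0,0],"gripper": -1},{"linear": [43,58,0],"angular": [0,0,0],"gripper": -1},{"linear": [43,58,0],"angular": [0,0,0],"gripper": -1}]'

```text
time_s: 20.7
position: [0.5229, 0.3451, 0.2121]
tool_rot: [[-1.0, 0.019, 0.008], [0.019, 1.0, -0.004], [-0.008, -0.004, -1.0]]
ft_force: [5.3, -7.4, -1.7]
grip_width: 0.0146
```

```bash
cat > st.py <<'E'
from rodov import *
from mv import *
import sys
p=env.get_image("scene")
s=env.observe();o=s["position"];R=s["tool_rot"];print(o,s["ft_force"],s["wrist_torque"],s["grip_width"])
P0=o-[0,0,.191]
f=draw(p,P0,np.eye(3),(50,180,330,460),4,[tr(cyl(.07,.016,.016),.525,.305)])
cv2.imwrite(f"pics/{sys.argv[1]}.png",f);print(P0-[.525,.305,0], np.degrees(np.arccos(-R[2,2])))
a0=int(sys.argv[2])
for a in range(a0,a0+375,15):
    t=np.deg2rad(a);d=R.T@np.array([.525+.042*np.cos(t)-o[0],.305+.042*np.sin(t)-o[1],0])*1000
    print(a,np.round(d[:2],0).astype(int).tolist(),end=" ")
E
python3 st.py g12 95
```

```text
[0.52308677 0.34504038 0.21206072] [ 5.02370173 -7.07083282 -0.26227651] [-2.59006897 -1.81616488  0.0585003 ] 0.014450238409570491
[-0.00191323  0.04004038  0.02106072] 0.5049753988160034
95 [2, 2] 110 [12, -1] 125 [22, -6] 140 [30, -14] 155 [36, -23] 170 [39, -34] 185 [39, -44] 200 [36, -55] 215 [31, -65] 230 [24, -73] 245 [14, -78] 260 [4, -81] 275 [-7, -82] 290 [-18, -79] 305 [-27, -74] 320 [-35, -66] 335 [-41, -57] 350 [-44, -46] 365 [-44, -36] 380 [-42, -25] 395 [-37, -15] 410 [-29, -7] 425 [-20, -2] 440 [-9, 1] 455 [2, 2]
```

View pics/g12.png

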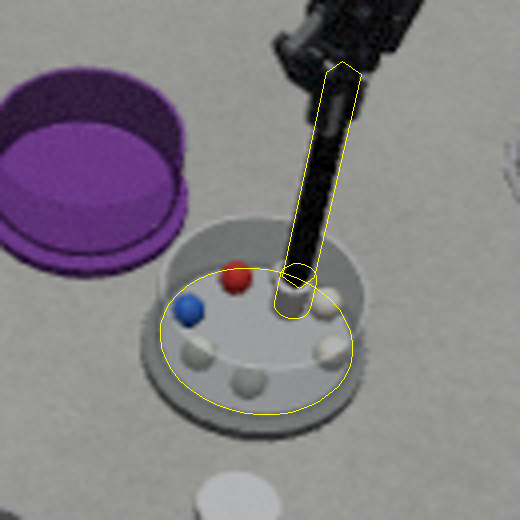

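```bash
python3 - <<'E'
from h import *
import pickle
ps=pickle.load(open("ps0.pkl","rb"));p=ps[0]
for n,u,v in [("r",236,277),("b",189,310),("w",198,352),("w",248,382),("w",332,352),("w",328,302),("w",280,272)]:
    b=onplane(p,(330+u/4-.4,50+v/4-.4),.0285)[:2]-[.525,.305];print(n,np.round(b*1000),round(np.hypot(*b)*1000,1),round(np.degrees(np.arctan2(b[1],b[0]))))
E
python3 - <<'E'
import cv2
f=cv2.imread("pics/g12.png")
E
python3 - <<'E'
from rig import env
import cv2
p=env.get_image("scene");q=env.get_image("top")
a=cv2.resize(p["frame"][95:165,355:430],(429,400),interpolation=2);b=cv2.resize(q["frame"][180:260,145:225],(371,371),interpolation=2)
import numpy as np
b=cv2.copyMakeBorder(b,0,29,0,0,cv2.BORDER_CONSTANT);cv2.imwrite("pics/g13.png",np.hstack([a,b]))
s=env.observe();print(s["ft_force"])
E
```

```text
r [-44.  24.] 49.9 151
b [-45. -25.] 51.2 -151
w [-13. -49.] 50.9 -105
w [ 30. -43.] 52.6 -55
w [52. 22.] 56.2 23
w [18. 56.] 58.7 72
w [-25.  52.] 57.6 116
[ 5.16517033 -7.22710142 -1.27419194]
```

View pics/g13.png

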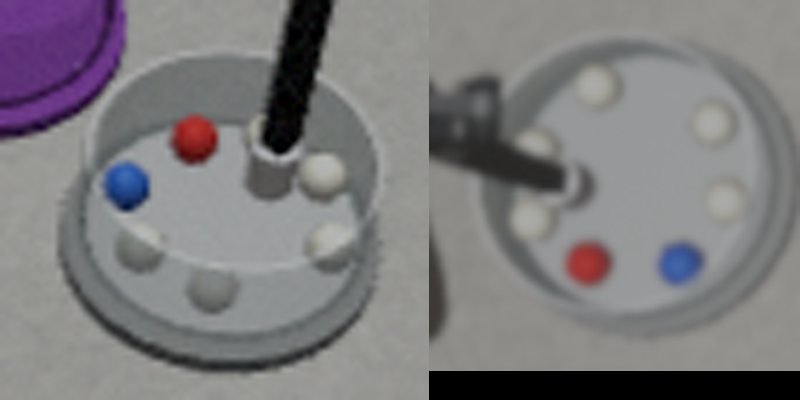

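```bash
sed -i 's/\.042\*/RR*/g; s/^a0=.*/a0=int(sys.argv[2]);RR=float(sys.argv[3])/; s/a0+375,15/a0+375,12/' st.py; python3 st.py g14 95 .048
```

```text
[0.52327604 0.34507245 0.21197381] [ 5.13244801 -7.66154198 -1.33356569] [-2.54973945 -1.81198016  0.01908706] 0.014301698110755913
[-0.00172396  0.04007245  0.02097381] 0.4922918690115375
95 [3, 8] 107 [12, 6] 119 [22, 1] 131 [30, -4] 143 [36, -12] 155 [41, -21] 167 [44, -30] 179 [45, -40] 191 [44, -50] 203 [41, -60] 215 [36, -68] 227 [30, -76] 239 [21, -82] 251 [12, -86] 263 [2, -88] 275 [-8, -88] 287 [-17, -86] 299 [-27, -82] 311 [-35, -76] 323 [-41, -68] 335 [-46, -59] 347 [-49, -50] 359 [-50, -40] 371 [-49, -30] 383 [-46, -20] 395 [-41, -12] 407 [-35, -4] 419 [-26, 2] 431 [-17, 6] 443 [-7, 8] 455 [3, 8] 467 [12, 6]
```

Request:
servo_tool --commands '[{"linear": [-1,2,0],"angular": [0,0,0],"gripper": -1},{"linear": [-1,4,0],"angular": [0,0,0],"gripper": -1},{"linear": [0,6,0],"angular": [0,0,0],"gripper": -1},{"linear": [5,5.5,0],"angular": [0,0,0],"gripper": -1},{"linear": [10,4,0],"angular": [0,0,0],"gripper": -1},{"linear": [15,2,0],"angular": [0,0,0],"gripper": -1},{"linear": [20,-1,0],"angular": [0,0,0],"gripper": -1},{"linear": [24,-3,0],"angular": [0,0,0],"gripper": -1},{"linear": [28,-6,0],"angular": [0,0,0],"gripper": -1}]'

```text
time_s: 21.8
position: [0.4954, 0.3391, 0.212]
tool_rot: [[-1.0, 0.02, 0.008], [0.02, 1.0, -0.005], [-0.009, -0.005, -1.0]]
ft_force: [4.2, -8.5, -0.9]
grip_width: 0.0144
```

```bash
python3 st.py g15 131 .048;python3 - <<'E'
from rig import env
import cv2
import numpy as np
p=env.get_image("scene");q=env.get_image("top")
a=cv2.resize(p["frame"][95:165,355:430],(429,400),interpolation=2);b=cv2.resize(q["frame"][180:260,145:225],(371,371),interpolation=2)
b=cv2.copyMakeBorder(b,0,29,0,0,cv2.BORDER_CONSTANT);cv2.imwrite("pics/g15.png",np.hstack([a,b]))
E
```

```text
[0.49471446 0.33877012 0.21203556] [ 5.25083494 -9.09439695 -1.43513202] [-3.26277275 -1.86000138 -0.11668906] 0.014636688759918425
[-0.03028554  0.03377012  0.02103556] 0.5351522033591819
131 [1, 2] 143 [8, -5] 155 [13, -14] 167 [16, -23] 179 [17, -33] 191 [16, -43] 203 [13, -53] 215 [8, -61] 227 [1, -69] 239 [-7, -75] 251 [-16, -79] 263 [-26, -81] 275 [-36, -81] 287 [-46, -79] 299 [-55, -75] 311 [-63, -69] 323 [-70, -61] 335 [-75, -53] 347 [-78, -43] 359 [-79, -33] 371 [-78, -23] 383 [-75, -14] 395 [-70, -5] 407 [-63, 3] 419 [-55, 8] 431 [-46, 13] 443 [-36, 15] 455 [-26, 15] 467 [-16, 12] 479 [-7, 8] 491 [1, 2] 503 [8, -5]
```

View pics/g15.png

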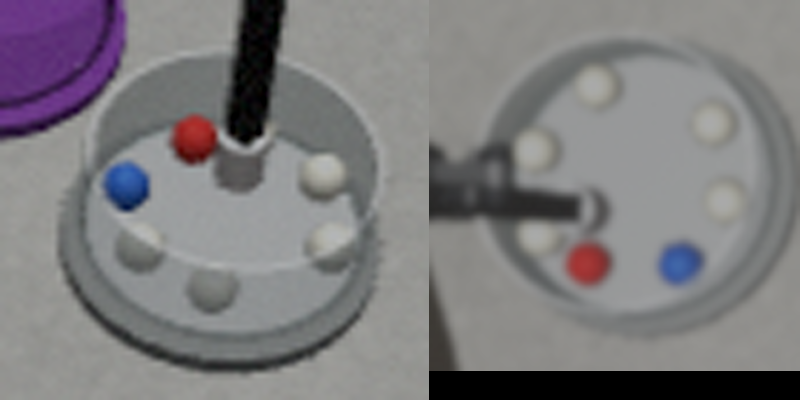

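```bash
python3 st.py g16 131 .048 >/dev/null;python3 - <<'E'
from h import *
import pickle
ps=pickle.load(open("ps0.pkl","rb"));
for n,u,v in [("white",540,237),("red",588,262),("blue",680,262),("w",535,150)]:
    b=onplane(ps[1],(145+(u-429)/4.64-.4,180+v/4.64-.4),.0285)[:2]-[.525,.305];print(n,np.round(b*1000),round(np.hypot(*b)*1000,1),round(np.degrees(np.arctan2(b[1],b[0]))))
b=onplane(ps[1],(145+(592-429)/4.64-.4,180+208/4.64-.4),.05)[:2]-[.525,.305];print("foot top",b)
E
```

```text
white [-28.  51.] 58.6 119
red [-43.  25.] 49.4 149
blue [-44. -24.] 50.1 -151
w [18. 55.] 58.4 72
foot top [-0.01634762  0.0167807 ]
```

View pics/g16.png

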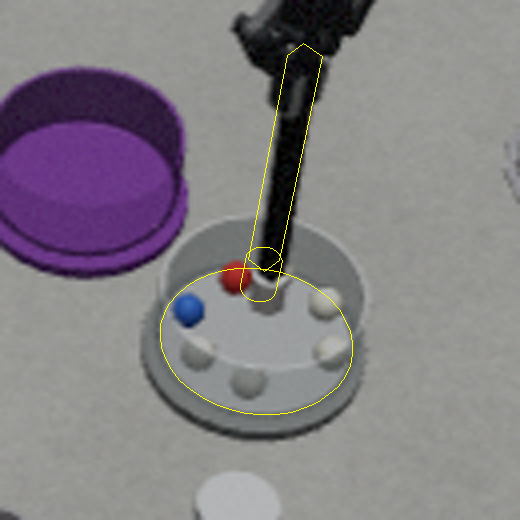

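Request:
servo_tool --commands '[{"linear": [-5,-6,0],"angular": [0,0,0],"gripper": -1},{"linear": [-12,-14,0],"angular": [0,0,0],"gripper": -1},{"linear": [-20,-23,0],"angular": [0,0,0],"gripper": -1},{"linear": [-27,-31,0],"angular": [0,0,0],"gripper": -1},{"linear": [-30,-35,0],"angular": [0,0,0],"gripper": -1},{"linear": [-30,-35,0],"angular": [0,0,0],"gripper": -1}]'

```text
time_s: 22.6
position: [0.5229, 0.3047, 0.2114]
tool_rot: [[-1.0, 0.02, 0.002], [0.02, 1.0, -0.0], [-0.002, 0.0, -1.0]]
ft_force: [0.4, 0.2, -1.0]
grip_width: 0.0146
```

```bash
python3 st.py g17 131 .034 |head -2; python3 - <<'E'
from rodov import *
from mv import env
import pickle
ps=[env.get_image("scene"),env.get_image("top")];pickle.dump(ps,open("ps5.pkl","wb"))
a=cv2.resize(ps[0]["frame"][60:165,355:430],None,fx=5,fy=5,interpolation=2);b=cv2.resize(ps[1]["frame"][160:265,120:230],None,fx=3.6,fy=5,interpolation=2)
cv2.imwrite("pics/g18.png",np.hstack([a,b]))
E
```

```text
[0.52254855 0.30512574 0.21139093] [-0.66481205  0.44505659 -1.76813911] [ 0.02696276  0.0108852  -0.02711402] 0.014572771832020914
[-0.00245145  0.00012574  0.02039093] 0.0891597420563755
```

View pics/g17.png

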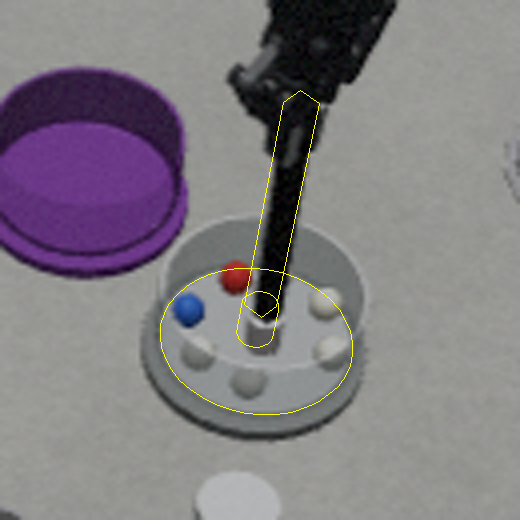

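View pics/g18.png

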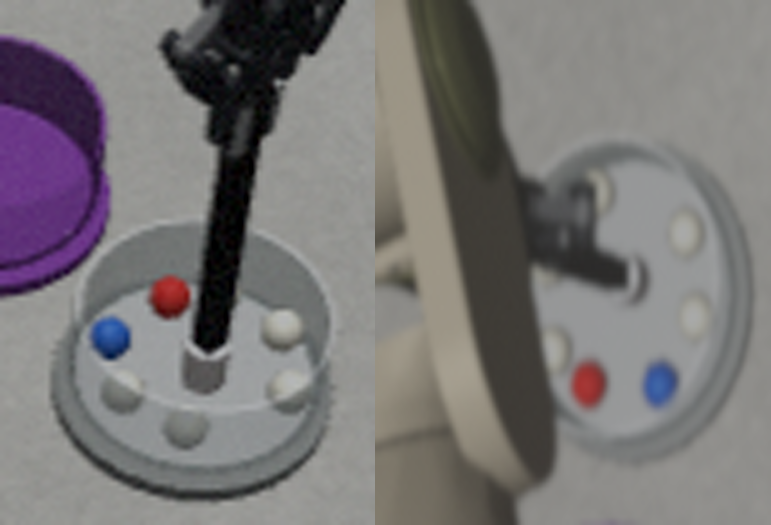

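```bash
cat > circ.py <<'E'
from mv import *
import sys
a0,R_,cx,cy,step,n=[float(x) for x in sys.argv[1:7]]
s=env.observe();o=s["position"];R=s["tool_rot"];print(np.round(o,4),np.round(s["ft_force"],1),s["time_s"], "z corr",round((o[2]-.212)*1000,1))
for k in range(int(n)):
    a=a0+k*step;t=np.deg2rad(a);d=R.T@np.array([cx+R_*np.cos(t)-o[0],cy+R_*np.sin(t)-o[1],0])*1000
    print(int(a),np.round(d[:2],0).astype(int).tolist(),end=" ")
E
python3 circ.py -16 .034 .518 .305 15 25
```

```text
[0.5222 0.3056 0.2115] [0.5 1.1 0.5] 22.75 z corr -0.5
-16 [-29, -9] -1 [-30, -1] 14 [-29, 8] 29 [-25, 16] 44 [-20, 23] 59 [-13, 29] 74 [-5, 32] 89 [4, 33] 104 [13, 32] 119 [21, 29] 134 [28, 23] 149 [34, 16] 164 [37, 8] 179 [38, -1] 194 [37, -9] 209 [34, -18] 224 [28, -25] 239 [21, -30] 254 [13, -33] 269 [4, -35] 284 [-5, -33] 299 [-13, -30] 314 [-20, -25] 329 [-25, -18] 344 [-29, -9]
```

Request:
servo_tool --commands '[{"linear": [-10,-3,0],"angular": [0,0,0],"gripper": -1},{"linear": [-20,-6,0],"angular": [0,0,0],"gripper": -1},{"linear": [-29,-9,0],"angular": [0,0,0],"gripper": -1},{"linear": [-30,-1,0],"angular": [0,0,0],"gripper": -1},{"linear": [-29,8,0],"angular": [0,0,0],"gripper": -1},{"linear": [-25,16,0],"angular": [0,0,0],"gripper": -1},{"linear": [-20,23,0],"angular": [0,0,0],"gripper": -1},{"linear": [-13,29,0],"angular": [0,0,0],"gripper": -1},{"linear": [-5,32,0],"angular": [0,0,0],"gripper": -1},{"linear": [4,33,0],"angular": [0,0,0],"gripper": -1},{"linear": [13,32,0],"angular": [0,0,0],"gripper": -1},{"linear": [21,29,0],"angular": [0,0,0],"gripper": -1},{"linear": [28,23,0],"angular": [0,0,0],"gripper": -1},{"linear": [34,16,0],"angular": [0,0,0],"gripper": -1},{"linear": [37,8,0],"angular": [0,0,0],"gripper": -1},{"linear": [38,-1,0],"angular": [0,0,0],"gripper": -1}]'

```text
time_s: 24.35
position: [0.4842, 0.3042, 0.2115]
tool_rot: [[-1.0, 0.019, 0.002], [0.019, 1.0, -0.0], [-0.002, -0.0, -1.0]]
ft_force: [0.3, -0.4, -1.4]
grip_width: 0.0145
```

```bash
python3 circ.py 179 .034 .518 .305 15 25; cat > pic.py <<'E'
from rodov import *
from mv import env
import sys
ps=[env.get_image("scene"),env.get_image("top")]
s=env.observe();o=s["position"]
a=draw(ps[0],o-[-.007,0,.191],np.eye(3),(60,165,350,430),5,[]);b=cv2.resize(ps[1]["frame"][160:265,145:230],None,fx=4.5,fy=5,interpolation=2)
cv2.imwrite(f"pics/{sys.argv[1]}.png",np.hstack([a,b]))
E
python3 pic.py g19
```

```text
[0.4842 0.3042 0.2115] [ 0.3 -0.4 -1.4] 24.35 z corr -0.5
179 [0, 1] 194 [-1, -7] 209 [-4, -16] 224 [-10, -23] 239 [-17, -28] 254 [-25, -31] 269 [-34, -33] 284 [-43, -31] 299 [-51, -28] 314 [-58, -23] 329 [-63, -16] 344 [-67, -7] 359 [-68, 1] 374 [-67, 10] 389 [-63, 18] 404 [-58, 26] 419 [-51, 31] 434 [-43, 34] 449 [-34, 35] 464 [-25, 34] 479 [-17, 31] 494 [-10, 25] 509 [-4, 18] 524 [-1, 10] 539 [0, 1]
```

View pics/g19.png

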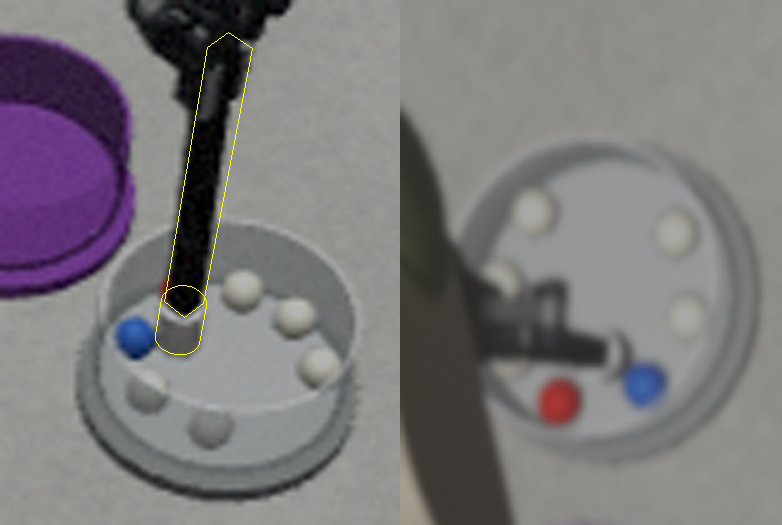

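Request:
servo_tool --commands '[{"linear": [-1,-8,0],"angular": [0,0,0],"gripper": -1},{"linear": [-4,-17,0],"angular": [0,0,0],"gripper": -1},{"linear": [-10,-24,0],"angular": [0,0,0],"gripper": -1},{"linear": [-17,-29,0],"angular": [0,0,0],"gripper": -1},{"linear": [-25,-32,0],"angular": [0,0,0],"gripper": -1},{"linear": [-34,-34,0],"angular": [0,0,0],"gripper": -1},{"linear": [-43,-32,0],"angular": [0,0,0],"gripper": -1},{"linear": [-52,-29,0],"angular": [0,0,0],"gripper": -1},{"linear": [-59,-24,0],"angular": [0,0,0],"gripper": -1},{"linear": [-64,-16,0],"angular": [0,0,0],"gripper": -1},{"linear": [-68,-7,0],"angular": [0,0,0],"gripper": -1},{"linear": [-69,1,0],"angular": [0,0,0],"gripper": -1},{"linear": [-68,10,0],"angular": [0,0,0],"gripper": -1},{"linear": [-64,18,0],"angular": [0,0,0],"gripper": -1},{"linear": [-59,27,0],"angular": [0,0,0],"gripper": -1},{"linear": [-52,32,0],"angular": [0,0,0],"gripper": -1},{"linear": [-43,35,0],"angular": [0,0,0],"gripper": -1},{"linear": [-34,36,0],"angular": [0,0,0],"gripper": -1},{"linear": [-25,35,0],"angular": [0,0,0],"gripper": -1},{"linear": [-17,32,0],"angular": [0,0,0],"gripper": -1}]'

```text
time_s: 26.45
position: [0.5019, 0.3366, 0.2118]
tool_rot: [[-1.0, 0.019, 0.004], [0.019, 1.0, -0.0], [-0.004, -0.0, -1.0]]
ft_force: [3.0, -3.8, 0.0]
grip_width: 0.0149
```

```bash
python3 circ.py 119 .035 .518 .305 15 26;python3 pic.py g20
```

```text
[0.5019 0.3366 0.2118] [ 3.  -3.8  0. ] 26.45 z corr -0.2
119 [1, -1] 134 [8, -7] 149 [14, -14] 164 [17, -22] 179 [18, -31] 194 [17, -40] 209 [14, -49] 224 [8, -56] 239 [1, -62] 254 [-8, -65] 269 [-17, -66] 284 [-26, -65] 299 [-34, -62] 314 [-41, -56] 329 [-47, -49] 344 [-51, -40] 359 [-52, -31] 374 [-50, -22] 389 [-47, -14] 404 [-41, -7] 419 [-34, -1] 434 [-26, 3] 449 [-17, 4] 464 [-8, 3] 479 [1, -1] 494 [8, -7]
```

View pics/g20.png

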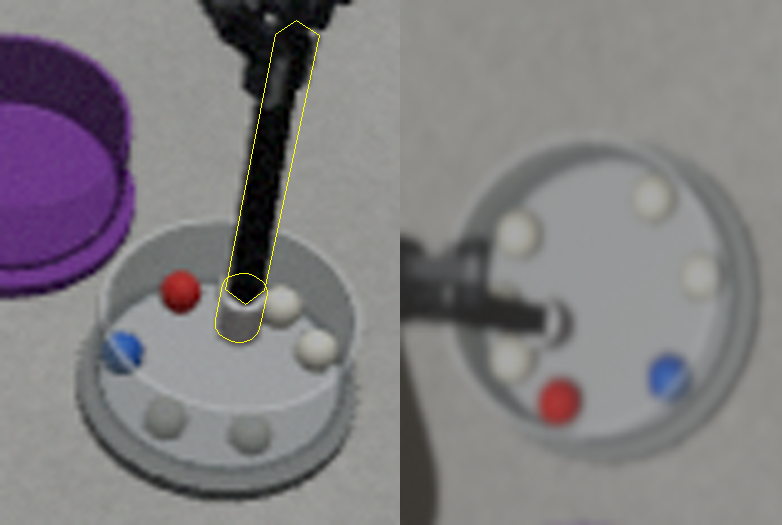

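Request:
servo_tool --commands '[{"linear": [8,-5,0],"angular": [0,0,0],"gripper": -1},{"linear": [15,-12,0],"angular": [0,0,0],"gripper": -1},{"linear": [18,-20,0],"angular": [0,0,0],"gripper": -1},{"linear": [19,-30,0],"angular": [0,0,0],"gripper": -1},{"linear": [18,-39,0],"angular": [0,0,0],"gripper": -1},{"linear": [15,-49,0],"angular": [0,0,0],"gripper": -1},{"linear": [8,-56,0],"angular": [0,0,0],"gripper": -1},{"linear": [1,-63,0],"angular": [0,0,0],"gripper": -1},{"linear": [-8,-66,0],"angular": [0,0,0],"gripper": -1},{"linear": [-18,-67,0],"angular": [0,0,0],"gripper": -1},{"linear": [-27,-66,0],"angular": [0,0,0],"gripper": -1},{"linear": [-36,-63,0],"angular": [0,0,0],"gripper": -1},{"linear": [-43,-56,0],"angular": [0,0,0],"gripper": -1},{"linear": [-50,-49,0],"angular": [0,0,0],"gripper": -1},{"linear": [-54,-39,0],"angular": [0,0,0],"gripper": -1},{"linear": [-55,-30,0],"angular": [0,0,0],"gripper": -1},{"linear": [-53,-20,0],"angular": [0,0,0],"gripper": -1},{"linear": [-50,-12,0],"angular": [0,0,0],"gripper": -1},{"linear": [-43,-5,0],"angular": [0,0,0],"gripper": -1},{"linear": [-36,2,0],"angular": [0,0,0],"gripper": -1}]'

```text
time_s: 28.55
position: [0.5369, 0.3368, 0.2114]
tool_rot: [[-1.0, 0.019, -0.0], [0.019, 1.0, -0.006], [-0.0, -0.006, -1.0]]
ft_force: [-2.3, -9.1, 2.6]
grip_width: 0.0149
```

```bash
python3 circ.py 59 .037 .518 .305 15 26;python3 pic.py g21
```

```text
[0.5369 0.3368 0.2114] [-2.3 -9.1  2.6] 28.55 z corr -0.6
59 [0, 0] 74 [9, 4] 89 [18, 5] 104 [28, 4] 119 [37, 0] 134 [45, -6] 149 [50, -14] 164 [54, -23] 179 [55, -32] 194 [54, -42] 209 [50, -51] 224 [44, -58] 239 [37, -64] 254 [28, -68] 269 [18, -69] 284 [9, -68] 299 [0, -64] 314 [-8, -58] 329 [-14, -51] 344 [-17, -42] 359 [-19, -32] 374 [-17, -22] 389 [-14, -14] 404 [-8, -6] 419 [0, 0] 434 [9, 4]
```

View pics/g21.png

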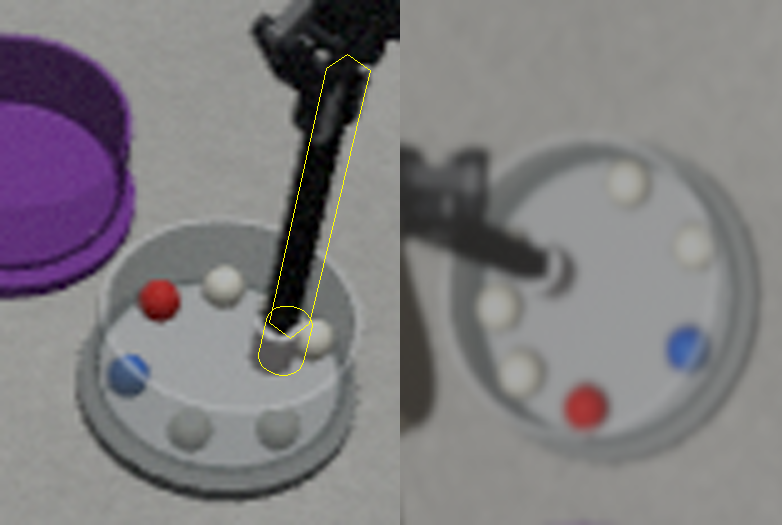

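Request:
servo_tool --commands '[{"linear": [9,3,0],"angular": [0,0,0],"gripper": -1},{"linear": [18,4,0],"angular": [0,0,0],"gripper": -1},{"linear": [28,3,0],"angular": [0,0,0],"gripper": -1},{"linear": [37,0,0],"angular": [0,0,0],"gripper": -1},{"linear": [45,-6,0],"angular": [0,0,0],"gripper": -1},{"linear": [50,-14,0],"angular": [0,0,0],"gripper": -1},{"linear": [54,-23,0],"angular": [0,0,0],"gripper": -1},{"linear": [55,-32,0],"angular": [0,0,0],"gripper": -1},{"linear": [54,-42,0],"angular": [0,0,0],"gripper": -1},{"linear": [50,-51,0],"angular": [0,0,0],"gripper": -1},{"linear": [44,-58,0],"angular": [0,0,0],"gripper": -1},{"linear": [37,-64,0],"angular": [0,0,0],"gripper": -1},{"linear": [28,-68,0],"angular": [0,0,0],"gripper": -1},{"linear": [18,-69,0],"angular": [0,0,0],"gripper": -1},{"linear": [9,-68,0],"angular": [0,0,0],"gripper": -1},{"linear": [0,-64,0],"angular": [0,0,0],"gripper": -1},{"linear": [-8,-58,0],"angular": [0,0,0],"gripper": -1},{"linear": [-14,-51,0],"angular": [0,0,0],"gripper": -1},{"linear": [-17,-42,0],"angular": [0,0,0],"gripper": -1},{"linear": [-18,-32,0],"angular": [0,0,0],"gripper": -1}]'

```text
time_s: 30.65
position: [0.5544, 0.3059, 0.2105]
tool_rot: [[-1.0, 0.019, -0.003], [0.019, 1.0, -0.002], [0.003, -0.002, -1.0]]
ft_force: [-5.0, 0.1, -1.3]
grip_width: 0.0143
```

```bash
python3 circ.py -1 .037 .518 .305 15 26;python3 pic.py g22
```

```text
[0.5544 0.3059 0.2105] [-5.   0.1 -1.3] 30.65 z corr -1.5
-1 [-1, -2] 14 [1, 8] 29 [4, 17] 44 [10, 25] 59 [18, 30] 74 [27, 34] 89 [36, 35] 104 [46, 34] 119 [55, 30] 134 [63, 25] 149 [68, 17] 164 [72, 8] 179 [73, -2] 194 [72, -11] 209 [68, -20] 224 [63, -28] 239 [55, -34] 254 [46, -37] 269 [36, -39] 284 [27, -37] 299 [18, -34] 314 [10, -28] 329 [4, -20] 344 [1, -11] 359 [-1, -2] 374 [1, 8]
```

View pics/g22.png

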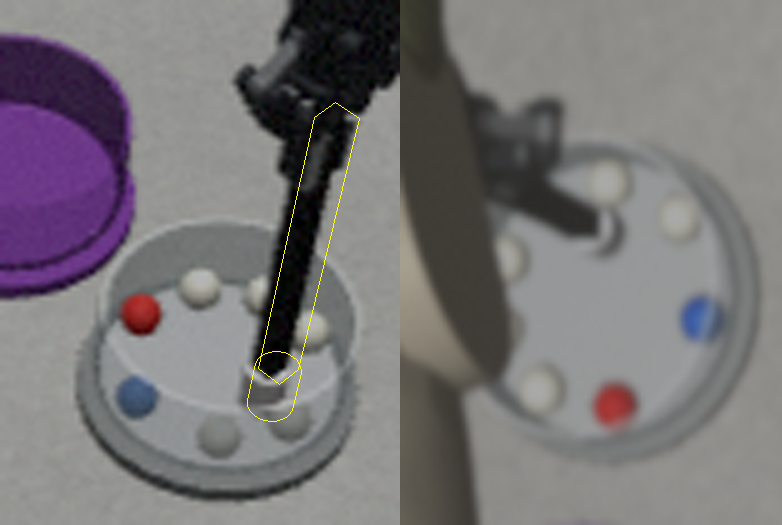

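```bash
python3 - <<'E'
from h import *
import pickle
ps=pickle.load(open("ps0.pkl","rb"))
st={"r":[.4815,.330],"b":[.4803,.280]}
for n,u,v in [("r",141,315),("b",137,397)]:
    b=onplane(ps[0],(350+u/5-.4,60+v/5-.4),.0285)[:2];print(n,b,np.linalg.norm(b-st[n]))
for n,u,v in [("r",614-400,405),("b",700-400,319)]:
    b=onplane(ps[1],(145+u/4.5-.4,160+v/5-.4),.0285)[:2];print(n,b,np.linalg.norm(b-st[n]))
E
```

```text
r [0.47010779 0.29476447] 0.037031405494540155
b [0.51164725 0.24756641] 0.0451064013221762
r [0.47034824 0.29692173] 0.03490749694613289
b [0.51161181 0.25037603] 0.043104630116626685
```

Request:
servo_tool --commands '[{"linear": [10,0,0],"angular": [0,0,0],"gripper": -1},{"linear": [22,0,0],"angular": [0,0,0],"gripper": -1},{"linear": [30,0,0],"angular": [0,0,0],"gripper": -1},{"linear": [30,0,-10],"angular": [0,0,0],"gripper": -1},{"linear": [30,0,-30],"angular": [0,0,0],"gripper": -1},{"linear": [30,0,-60],"angular": [0,0,0],"gripper": -1},{"linear": [30,0,-90],"angular": [0,0,0],"gripper": -1},{"linear": [30,0,-115],"angular": [0,0,0],"gripper": -1},{"linear": [30,0,-125],"angular": [0,0,0],"gripper": -1},{"linear": [30,0,-125],"angular": [0,0,0],"gripper": -1},{"linear": [30,0,-125],"angular": [0,0,0],"gripper": -1}]'

```text
time_s: 31.85
position: [0.5252, 0.3061, 0.3353]
tool_rot: [[-1.0, 0.019, 0.0], [0.019, 1.0, -0.001], [-0.0, -0.001, -1.0]]
ft_force: [0.4, 0.4, -1.4]
grip_width: 0.0146
```

```bash
cat > tilt.py <<'E'
from rodov import *
from mv import *
import sys
p=env.get_image("scene");s=env.observe();o=s["position"];R=s["tool_rot"]
tx,ty,c=float(sys.argv[2]),float(sys.argv[3]),[int(v) for v in sys.argv[4:8]]
z=np.array([-tx/.198,-ty/.198,1]);z/=np.linalg.norm(z);y=np.cross(z,[1,0,0]);y/=np.linalg.norm(y);Q=np.c_[np.cross(y,z),y,z]
g=o-.008*R[:,2];P0=g-.199*z
cv2.imwrite(f"pics/{sys.argv[1]}.png",draw(p,P0,Q,c,5));print(P0,o)
cmd([.568,0.,.336],toolR(0,-1.06))
E
python3 tilt.py g23 0 0 20 140 360 480; python3 tilt.py g24 -.004 0 20 140 360 480
```

```text
[0.52507968 0.30614626 0.14395722] [0.52507505 0.30613754 0.33495723]
linear [-48.7, -305.3, -0.7] angular [-0.06, -0.03, -0.02] | t 31.9 pos [0.5251 0.3061 0.335 ] q [ 19.1  25.6  53.1  -0.  101.3 -69.8]
[0.52105946 0.30615226 0.14397912] [0.52507293 0.30614347 0.33493853]
linear [-48.7, -305.3, -0.8] angular [-0.06, -0.04, -0.02] | t 31.95 pos [0.5251 0.3061 0.3349] q [ 19.1  25.7  53.1  -0.  101.3 -69.8]
```

View pics/g23.png

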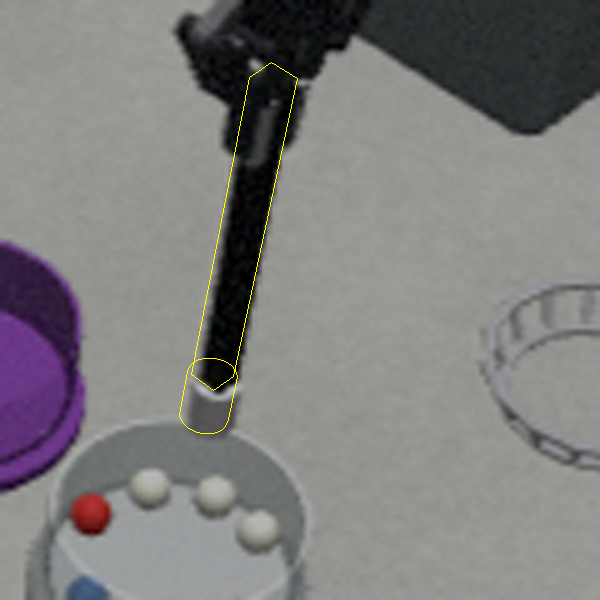

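Request:
servo_tool --commands '[{"linear": [-3,-20,0],"angular": [0,0,0],"gripper": -1},{"linear": [-8,-50,0],"angular": [0,0,0],"gripper": -1},{"linear": [-15,-95,0],"angular": [0,0,0],"gripper": -1},{"linear": [-22,-140,0],"angular": [0,0,0],"gripper": -1},{"linear": [-29,-185,0],"angular": [0,0,0],"gripper": -1},{"linear": [-36,-230,0],"angular": [0,0,0],"gripper": -1},{"linear": [-42,-268,0],"angular": [0,0,0],"gripper": -1},{"linear": [-46,-293,0],"angular": [0,0,0],"gripper": -1},{"linear": [-47,-305,0],"angular": [0,0,0],"gripper": -1},{"linear": [-47,-305,0],"angular": [0,0,0],"gripper": -1},{"linear": [-47,-305,0],"angular": [0,0,0],"gripper": -1},{"linear": [-47,-305,0],"angular": [0,0,0],"gripper": -1}]'

```text
time_s: 33.15
position: [0.5663, 0.0018, 0.3366]
tool_rot: [[-1.0, 0.017, 0.002], [0.017, 1.0, 0.0], [-0.002, 0.0, -1.0]]
ft_force: [-0.7, 0.5, -0.1]
grip_width: 0.0143
```

```bash
python3 tilt.py g25 .003 0 100 220 260 380
```

```text
[0.56937509 0.00175279 0.14569871] [0.56637526 0.00175258 0.33667588]
linear [-1.7, -1.7, 0.7] angular [0.0, 0.11, 0.09] | t 33.2 pos [0.5664 0.0018 0.3367] q [ -11.8   20.9   60.5    0.    98.6 -100.8]
```

View pics/g25.png

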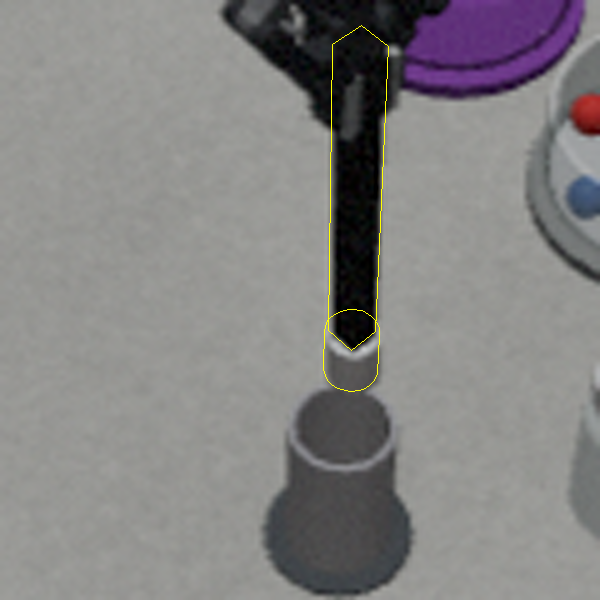

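Request:
servo_tool --commands '[{"linear": [-1.5,-1.7,10],"angular": [0,0.8,0],"gripper": -1},{"linear": [-1.5,-1.7,30],"angular": [0,0.8,0],"gripper": -1},{"linear": [-1.5,-1.7,50],"angular": [0,0.8,0],"gripper": -1},{"linear": [-1.5,-1.7,70],"angular": [0,0.8,0],"gripper": -1},{"linear": [-1.5,-1.7,90],"angular": [0,0.8,0],"gripper": -1},{"linear": [-1.5,-1.7,110],"angular": [0,0.8,0],"gripper": -1},{"linear": [-1.5,-1.7,125],"angular": [0,0.8,0],"gripper": -1},{"linear": [-1.5,-1.7,133],"angular": [0,0.8,0],"gripper": -1},{"linear": [-1.5,-1.7,137],"angular": [0,0.8,0],"gripper": -1},{"linear": [-1.5,-1.7,138],"angular": [0,0.8,0],"gripper": -1},{"linear": [-1.5,-1.7,138],"angular": [0,0.8,0],"gripper": -1},{"linear": [-1.5,-1.7,138],"angular": [0,0.8,0],"gripper": -1}]'

```text
time_s: 34.4
position: [0.5685, -0.0013, 0.1992]
tool_rot: [[-1.0, 0.019, -0.011], [0.019, 1.0, -0.0], [0.011, -0.0, -1.0]]
ft_force: [-0.2, 0.0, -1.2]
grip_width: 0.0145
```

```bash
python3 tilt.py g26 0 0 100 220 260 380; python3 -c "
from rig import env;print(env.observe()['ft_force'])"
```

```text
[ 0.56852775 -0.00133893  0.00817651] [ 0.56843923 -0.00134016  0.199177  ]
linear [2.0, 1.3, -136.8] angular [-0.02, -0.63, -0.01] | t 34.45 pos [ 0.5684 -0.0013  0.1992] q [-1.200e+01  2.580e+01  7.510e+01 -1.000e-01  7.970e+01 -1.009e+02]
[ 0.70849138  0.165253   -1.05296219]
```

View pics/g26.png

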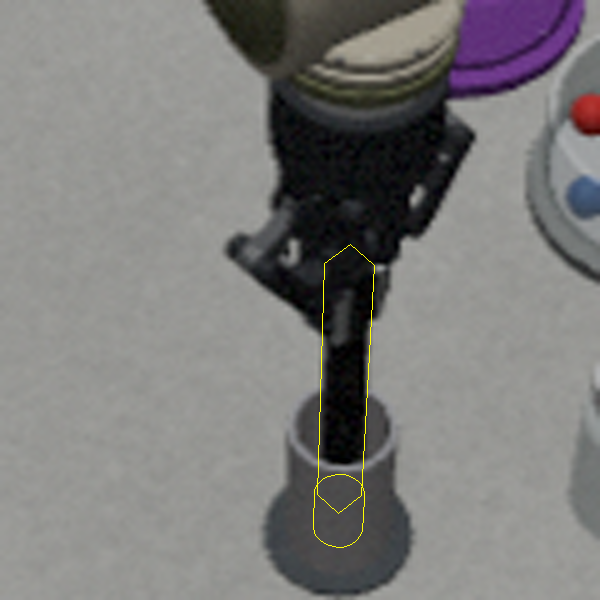

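Foot is about 3 mm above the floor. I'll lower it those last 3 mm and release.

Request:
servo_tool --commands '[{"linear": [0,0,1],"angular": [0,0,0],"gripper": -1},{"linear": [0,0,2],"angular": [0,0,0],"gripper": -1},{"linear": [0,0,3],"angular": [0,0,0],"gripper": -1},{"linear": [0,0,3],"angular": [0,0,0],"gripper": -1},{"linear": [0,0,3],"angular": [0,0,0],"gripper": -1}]'

```text
time_s: 34.95
position: [0.5684, -0.0013, 0.1962]
tool_rot: [[-1.0, 0.019, -0.011], [0.019, 1.0, -0.0], [0.011, -0.0, -1.0]]
ft_force: [-0.5, 0.8, 4.5]
grip_width: 0.0147
```

Contact at 4.5 N: the foot is on the floor. Releasing and retreating upward.

Request:
servo_tool --commands '[{"linear": [0,0,2.5],"angular": [0,0,0],"gripper": 0.3},{"linear": [0,0,2.5],"angular": [0,0,0],"gripper": 0.3},{"linear": [0,0,2.5],"angular": [0,0,0],"gripper": 0.3},{"linear": [0,0,2.5],"angular": [0,0,0],"gripper": 0.3},{"linear": [0,0,2.5],"angular": [0,0,0],"gripper": 0.3},{"linear": [0,0,2.5],"angular": [0,0,0],"gripper": 0.3},{"linear": [0,0,-10],"angular": [0,0,0],"gripper": 0.3},{"linear": [0,0,-30],"angular": [0,0,0],"gripper": 0.3},{"linear": [0,0,-60],"angular": [0,0,0],"gripper": 0.3},{"linear": [0,0,-100],"angular": [0,0,0],"gripper": 0.3},{"linear": [0,0,-120],"angular": [0,0,0],"gripper": 0.3},{"linear": [40,0,-130],"angular": [0,0,0],"gripper": 0.3},{"linear": [80,0,-130],"angular": [0,0,0],"gripper": 0.3},{"linear": [120,0,-130],"angular": [0,0,0],"gripper": 0.3},{"linear": [150,-40,-130],"angular": [0,0,0],"gripper": 0.3},{"linear": [170,-80,-130],"angular": [0,0,0],"gripper": 0.3},{"linear": [180,-120,-130],"angular": [0,0,0],"gripper": 0.3},{"linear": [180,-120,-130],"angular": [0,0,0],"gripper": 0.3},{"linear": [180,-120,-130],"angular": [0,0,0],"gripper": 0.3}]'

```text
time_s: 36.85
position: [0.3874, -0.1183, 0.3279]
tool_rot: [[-1.0, 0.021, -0.012], [0.021, 1.0, 0.0], [0.012, 0.0, -1.0]]
ft_force: [1.2, 0.2, 0.2]
grip_width: 0.0553
```

```bash
python3 - <<'E'
from rodov import *
from mv import env
import pickle
ps=[env.get_image("scene"),env.get_image("top")];pickle.dump(ps,open("ps6.pkl","wb"))
P0=np.array([.568,-.0005,.005])
f=draw(ps[0],P0,np.eye(3),(90,230,270,430),2.5);g=draw(ps[1],P0,np.eye(3),(150,260,145,335),2.1)
g=cv2.copyMakeBorder(g,0,f.shape[0]-g.shape[0],0,0,cv2.BORDER_CONSTANT) if g.shape[0]<f.shape[0] else g
cv2.imwrite("pics/fin.png",np.hstack([f,g]))
for i,p in enumerate(ps):
  for n in("bottle","jar","rack"):
    old=pickle.load(open("ps0.pkl","rb"))[i]["frame"].astype(int)
    X=dict(bottle=(.6838,-.1367,.07),jar=(.6537,.1262,.05),rack=(.7807,.0261,.02))[n]
    u,v=proj(p,X)[0].astype(int);d=np.abs(old-p["frame"])[v-22:v+22,u-22:u+22].mean();print(i,n,round(d,1))
E
```

```text
0 bottle 2.8
0 jar 2.4
0 rack 3.4
1 bottle 0.8
1 jar 0.8
1 rack 0.7
```

View pics/fin.png

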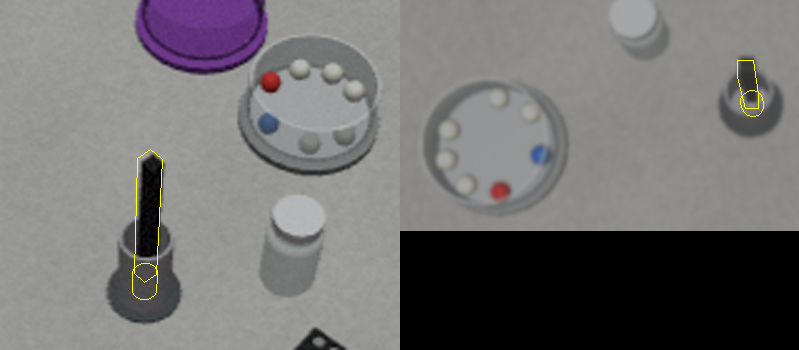

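```bash
python3 -c "
from rig import env
print(env.close_job())"
```

```text
the job is handed in; nothing more can be done
None
```

The job is handed in at about 37 s of the 72 s allowed. The rod is standing foot down in the stand, let go. No verdict came back, so the results below are from my own camera checks.

- **First placing:** I took the rod by its black end, lifted it out of the bin and stood it upright in the stand. After I let go, the picture matched an upright rod model in both cameras.
- **Stirring:** I gripped the rod again from above and stirred anticlockwise, about two full turns, with the foot about 20 mm above the bench (the dish floor is at 16 mm) and roughly 34–37 mm from the dish's axis. Only the rod touched the beads.
- **A jam on the way:** My first try at a 42–48 mm radius wedged a bead against the wall. That gave about 10 N and turned the rod some 2° in the grip. I backed off and went on at the smaller radius, where the readings at my stops stayed under about 10 N.
- **Beads:** Measured just before lifting out, red had moved about 35 mm and blue about 44 mm. The final picture shows all seven beads in the dish.
- **End state:** The rod stands upright in the stand and the gripper is clear of everything. The picture areas around the bottle, jar and rack are unchanged from the start.

One check disagreed slightly: at the end of the last pass, on the far side, the foot sat about 8 mm further in than I assumed, at about +28 mm. The previous far-side pass was further out, so I expect step 6 was met then.

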